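# Clamp the plaster cast for finishing

### The job

Mount the plaster cast from the rack in the spring clamp for finishing: take it out of the rack, set it down on the round rubber-topped rest and let go of it to change your grip, then use the cast to hold the sprung jaw back while you lower it in and let go. It must end flat on the bed and centred, its flat heel square against the low fixed lip and the sprung jaw closed on its front; leave everything else on the table where it is.

Things in the scene. Friction and masses are not known exactly. Their poses are not given: they have to be found in the camera images.
- cast_mid (a point): plaster cast standing in the rack (the only cast there), 140 g, 52 (x) x 58 (y) x 27 mm high. Point at its middle, 7 mm above the underside: half-way up its solid base, which is 14 mm high; never grip or press by the teeth above. z up; x from the heel (flat face, x = -26) to the narrow front (flat 22 mm wide, x = +26). Sides +-29 mm at x = -14, tapering to +-24 at x = +11: pinch them across at x = -14 to -5
- cast_heel (a point): middle of the cast's flat heel face, 7 mm above the underside (26 mm from cast_mid along the cast's -x)
- rack: fixed wooden two-bay rack, 90 (x) x 142 (y) x 52 mm; origin under its centre. Cheeks at y = -68, 0, +68 mm, 60 mm long in x, full height: a cast in a bay (centres y = -34, +34) can only be pinched by heel and front, along x. It stands, front to +x, in either bay on a floor block 36 mm long in x, top 18 mm above the table, which its heel and front overhang by 8 mm; board below 10 mm thick
- rest: fixed round rest with a black rubber top: post 38 mm across, top 30 mm above the table, on a foot 68 mm across that slopes up to 11 mm high at the post. Origin under its centre on the table. The cast overhangs the top all round when centred
- clamp: fixed spring clamp; origin on the table under the seat centre, z up. Base plate 12 mm thick (x -44 to +82, y +-35 mm). Bed 36 mm wide in y, top 32 mm above the table. Low fixed lip at the -x end, tall sprung jaw at the +x end, end block behind it (x 52 to 78 mm, 64 mm high). Seated cast: middle at x = y = 0, 39 mm above the table, heel on the lip, front to +x on the jaw, jaw held 14 mm open
- clamp_lip (a point): middle of the top edge of the fixed lip's inner face: 26 mm from the clamp's origin along its -x, 42 mm above the table (10 mm above the bed); the lip is 36 mm wide and 8 mm thick
- jaw (a joint): opening of the sprung jaw in m: 0 closed, grows as it is pushed along the clamp's +x, stop at 0.026. The spring shuts it with 2.5 N closed, 5 N at 0.017. One hand opens it with the front of the cast's base: hold the base higher than the lip and lower than the jaw's top, push along +x until the heel is past the lip, lower, let go
- jaw_face (a point): on the sprung jaw's face, at its middle, 49 mm above the table; 12 mm from the clamp's origin along its +x when closed (gap to the lip 38 mm). The jaw is square-edged, 36 mm wide, top 65 mm above the table
- wheel_disc: small dark red grinding disc on a white stub, 27 mm across, 22 mm high, lying in the other bay of the rack; origin under its centre. Not part of the job
- cast_small: smaller plaster cast, 48 x 53 x 27 mm, standing loose on the table; origin under its centre. Not part of the job
- cast_upper: white plaster cast, 52 x 58 x 27 mm, standing loose on the table; origin under its centre. Not part of the job
- handpiece: black motor handpiece, 203 mm long, 27 mm thick, lying on the right; origin under its middle, long axis y. Not part of the job
- flat_brush: flat brush with a wooden handle, 187 mm long, lying on the right; origin under its middle, long axis y. Not part of the job
There are look-alikes about, which are no part of the job. Leave any blue or orange look-alike of the part that bears cast_mid alone.

How it is judged:
By the outcome, as a careful person would: the job done as asked, in the order asked, and still so for the second after the job is handed in, with the robot touching nothing.
It also fails if it takes over 58 s, if anything falls off the work surface, if the arm or the gripper's body presses on something with over 40 N, if the wrist force passes 120 N, or if a joint passes its speed limit or range.

### The arm

A 7-joint arm with a two-finger parallel gripper is mounted at the origin on a cart in front of the work surface, level with it; the furniture and walls round the work are solid. World frame = base frame: x ahead of the robot, y to its left, z up, the work surface at z = 0. Lengths are in m, angles in rad, forces in N, time in s.
With the tool pointing down it reaches from about 0.4 to 0.85 m from the base axis. Payload 10.4 kg.
Tool frame: the origin (TCP) lies on the centre line of the jaws, within the pads' length; the fingertips stand r.tip_extent ahead of it and the grasp point (between the pads) lies 8 mm behind it (r.tip_extent is the distance from the TCP to the fingertips, in m); z points along the fingers, y is the direction in which the jaws open and shut (so a half turn about z gives the same grasp; the last joint's range is limited). The gripper opens to 87 mm and grips with 3 to 60 N. Pads are 19 mm wide; open, the fingers measure 117 mm over their backs; the gripper's body (75 mm by 190 mm) begins 51 mm behind the grasp point.
Start: joints at [1.251, 0.332, -0.065, 1.46, 0.022, 1.35, -0.088], TCP at [0.183, -0.598, 0.234] pointing down, gripper open.
Joint ranges: [-2.6, 2.6], [-0.5, 2.12], [-1.47, 1.34], [0.16, 2.42], [-1.27, 4.41], [0.06, 2.06], [-2.6, 2.6]. Speed limits (rad/s): [2.22, 2.22, 2.79, 2.79, 3.14, 3.14, 3.14].

### API

Orientations are given as a unit quaternion [x, y, z, w].
In Python, from bench import r gives the robot as it stands.
- The arm moves only by the shell command python3 -m jog 'ROWS' [FORCE]. ROWS is JSON, a list of rows, each a list of 7 numbers: the shift along the tool's x, y, z in cm, then the turn, a rotation vector about the tool's x, y, z in rad, then the opening, from -1 (shut) to 1 (fully open). In form: [[tx, ty, tz, wx, wy, wz, jaw], ...]. A call has 1 to 20 rows; each row shifts and turns the commanded pose from where the row before left it, along the tool's axes as they then stand; what a row does not reach is not made up. A row lasts 1/8 s, in which the tool goes at most 62.5 mm and 10.7 degrees, less where a joint would pass 70% of its speed; a pose out of reach is approached as far as the arm can. A call with a gripper value outside its range is refused whole. The fingers move at their own pace and stop on an object; FORCE is the grip in N (left out, the last holds). Time passes only in rows, so rows that do not move let the fingers close. It gives the time, the measured TCP pose, the force and the opening at its end, in the units of the state.
- r.read_state(): the state, without advancing time (a new reading comes with each control period).
- r.camera(name): name is "scene" or "top" or "wrist"; returns a dict with "frame" (420x560x3 uint8, red, green, blue), "fx", "fy", "cx", "cy" (pixels), "camera_from_world" (4x4, takes a point from world to camera coordinates). Camera axes: x right, y down, z forward; pixel columns grow to the right and rows downward; lengths in m; the calibration is good to about 2 mm. The wrist camera is an equidistant fisheye: a pixel r from the principal point sees the ray r / f radians off the axis. A picture is of the moment at which its call begins. There is no depth.
- r.close_job(): hands the job in, once; it reports no verdict.
Trained networks look in a picture, given as the dict that the camera call returned (one of the last four; its "shot" number tells which), for a name from the list of things; names that differ only in an ending like _2 or _b are one class to them, and where a whole thing is asked for, a point or a joint stands for the part that bears it (a point fixed in the world has none). Each returns a list of dicts, best first, with "score" (0 to 1); they miss things now and then, are a little off and sometimes report something else, mostly with a low value. They report only what shows in the picture. A call takes as long as a camera call. They do not tell look-alikes from the thing itself.
- r.search_frame(picture, thing): "rect" ([left, top, right, bottom] in pixels, round what is visible of it).
The state is a dict: "time": time; "joint_positions": joint angles; "joint_vel": joint speeds; "joint_torque": joint torques, N m; "ee_pos": TCP position; "eef_rot": TCP orientation; "ft_force": force on the tool from outside, world axes, zero at the start; "torque": the same for the moment, N m; "width": finger opening in m.
Only numpy, scipy, OpenCV 4.12 (cv2) and the standard library are available. Lean on these libraries where they do the work, as an engineer would, in place of code of your own. Each camera call takes 0.05 s, during which the arm holds its last target.

## Working session

There is one attempt and no reset: what is moved stays moved. The work goes in short steps, Python scripts to look and compute and a shell command to move; the robot and the scene stay as the last step left them, time stands still between calls to the robot, and variables do not carry over. Pictures are saved under pics/ and viewed, and the job is handed in when it is done.

```bash
ls; mkdir -p pics
python3 - <<'E'
from bench import r
import cv2
s=r.read_state(); print(s); print(r.tip_extent)
for n in("scene","top","wrist"):
    p=r.camera(n); cv2.imwrite(f"pics/a_{n}.png",p["frame"][:,:,::-1]); print(n,p["fx"],p["cx"],p["cy"],p["camera_from_world"].tolist() if hasattr(p["camera_from_world"],'tolist') else p["camera_from_world"])
    for t in("cast_mid","rack","rest","clamp","jaw","wheel_disc","cast_small","cast_upper"):
        print(t,[(d["rect"],round(d["score"],2)) for d in r.search_frame(p,t)][:4])
E
```

```text
pics
{'time': 0.0, 'joint_positions': array([ 1.25140126,  0.33289607, -0.06471848,  1.46095027,  0.02159749,
        1.34990319, -0.08849325]), 'joint_vel': array([-5.41022167e-04, -8.29911672e-04,  9.77071586e-05,  4.03964715e-04,
        1.16181698e-03,  1.90942496e-03, -1.03668077e-03]), 'joint_torque': array([-5.80360575e-05, -6.23238230e+01,  2.50741543e-02, -3.89908040e+01,
       -6.12286781e-02,  3.95106326e-02,  1.18395201e-04]), 'ee_pos': array([ 0.18268065, -0.59730998,  0.23273459]), 'eef_rot': array([ 9.89005698e-01,  1.47875606e-01, -1.37319412e-04, -7.17648591e-04]), 'ft_force': array([ 0.62061425, -0.95070854,  0.01606085]), 'torque': array([-0.01062319,  0.02765372,  0.01738641]), 'width': 0.08699354693073438}
0.011
scene 418.408712343672 282.6723709282863 204.1753688237416 [[-0.5291848343668066, -0.8483004463976846, -0.01870197095667144, 0.28510917494699056], [-0.6418007042942739, 0.4145896823291952, -0.6451412645874941, 0.3977682696618117], [0.5550272669369944, -0.32939603511224236, -0.7638343963247431, 1.0315145398308379], [0.0, 0.0, 0.0, 1.0]]
cast_mid [([293.8,
[... 1104 characters left out ...]

clamp [([133.8, 209.4, 177.7, 267.2], 0.69)]
jaw [([140.8, 222.7, 160.1, 240.2], 0.53)]
wheel_disc [([291.7, 232.5, 304.2, 244.7], 0.41)]
cast_small [([257.3, 132.1, 283.2, 155.1], 0.72)]
cast_upper [([144.6, 144.4, 170.8, 170.8], 0.62)]
wrist 325.19226210127806 275.3231948513955 214.59200261177298 [[0.291708037212917, -0.9565074059062705, 5.8922365906760264e-05, -0.6246519687602471], [-0.9152548508405101, -0.27910926338547415, 0.29052810037126237, -0.03474472180144943], [-0.2778758338508475, -0.0848033108957173, -0.9568664585107062, 0.3926844689949453], [0.0, 0.0, 0.0, 1.0]]
cast_mid []
rack [([26.5, 0.0, 49.6, 41.6], 0.44)]
rest []
clamp []
jaw []
wheel_disc []
cast_small []
cast_upper []
```

Run:
```python
import cv2
a=cv2.imread("pics/a_top.png"); b=a[120:320,110:340]; cv2.imwrite("pics/b_top.png",cv2.resize(b,None,fx=3,fy=3,interpolation=cv2.INTER_CUBIC))
a=cv2.imread("pics/a_scene.png"); b=a[165:315,160:340]; cv2.imwrite("pics/b_scene.png",cv2.resize(b,None,fx=4,fy=4,interpolation=cv2.INTER_CUBIC))
```

```text
(no output)
```

View pics/b_top.png

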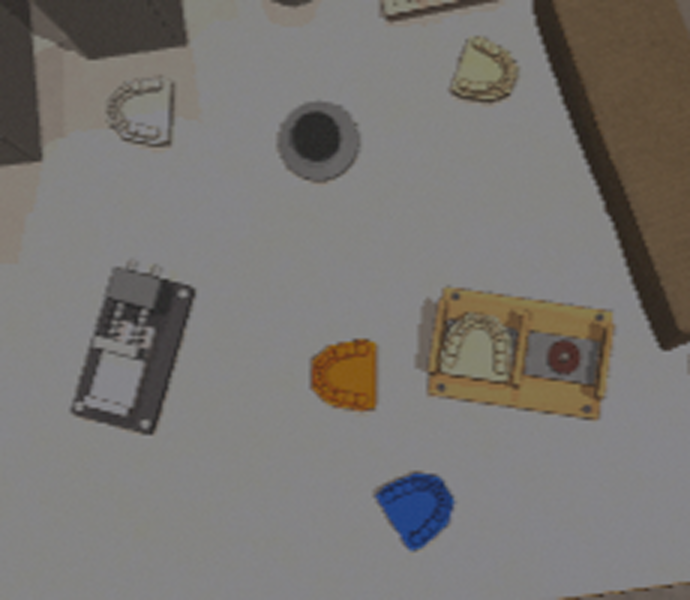

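View pics/b_scene.png

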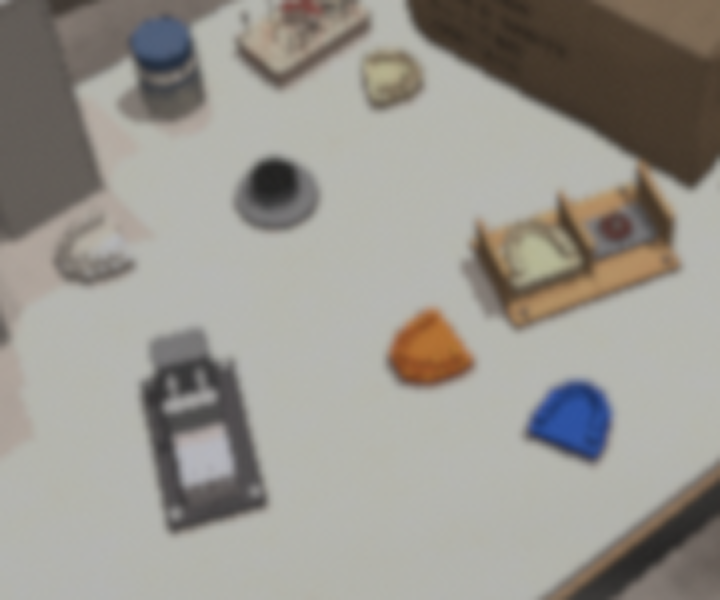

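View pics/a_top.png

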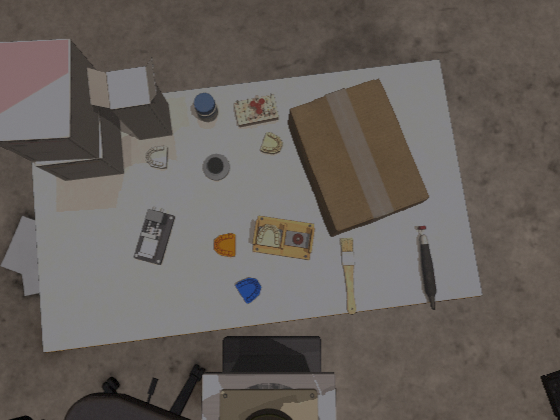

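```bash
cat > h.py <<'E'
import numpy as np, cv2
from bench import r
from scipy.spatial.transform import Rotation as R
def ray(p,uv):
    T=np.array(p["camera_from_world"]); u,v=uv
    x=(u-p["cx"])/p["fx"]; y=(v-p["cy"])/p["fy"]
    if p.get("fish"):
        t=np.hypot(x,y); d=np.array([x/t*np.sin(t),y/t*np.sin(t),np.cos(t)])
    else: d=np.array([x,y,1])
    return -T[:3,:3].T@T[:3,3], T[:3,:3].T@d
def p2w(p,uv,z):
    c,d=ray(p,uv); return (c+d*(z-c[2])/d[2])[:2]
def proj(p,P):
    T=np.array(p["camera_from_world"]); q=np.atleast_2d(P)@T[:3,:3].T+T[:3,3]
    if p.get("fish"):
        rr=np.hypot(q[:,0],q[:,1])+1e-12; t=np.arctan2(rr,q[:,2]); s=t/rr
    else: s=1/q[:,2]
    return np.c_[q[:,0]*s*p["fx"]+p["cx"], q[:,1]*s*p["fy"]+p["cy"]]
def cam(n):
    p=r.camera(n); p["fish"]=(n=="wrist"); return p
def w(x,y,yaw,pts):
    pts=np.atleast_2d(np.array(pts,float)); c,s=np.cos(yaw),np.sin(yaw)
    return np.c_[x+c*pts[:,0]-s*pts[:,1], y+s*pts[:,0]+c*pts[:,1], pts[:,2]]
def go(x,y,z,yaw,n=None):
    s=r.read_state(); Rc=R.from_quat(s["eef_rot"]); yy=[]
    Rt=R.from_euler('z',yaw)*R.from_euler('x',np.pi)
    t=Rc.inv().apply(np.array([x,y,z])-s["ee_pos"])*100
    rv=(Rc.inv()*Rt).as_rotvec()
    k=max(np.linalg.norm(t)/6.2,np.linalg.norm(rv)/.186)
    print("t=%.2f"%s["time"],"pos",s["ee_pos"].round(4),"total",t.round(2),rv.round(4),"rows>=",round(k,2))
    if n: print(" per row",(t/n).round(3),(rv/n).round(4))
def save(p,name,box=None,f=1,polys=[]):
    im=p["frame"][:,:,::-1].copy()
    x0,y0,x1,y1=box or (0,0,560,420)
    im=cv2.resize(im[y0:y1,x0:x1],None,fx=f,fy=f,interpolation=cv2.INTER_CUBIC)
    for pl in polys:
        q=((proj(p,pl)-[x0,y0]+.5)*f-.5)
        cv2.polylines(im,[np.round(q*8).astype(np.int32)],False,(0,0,255),1,cv2.LINE_AA,3)
    cv2.imwrite("pics/"+name,im)
E
python3 - <<'E'
from h import *
p=cam("top")
f=lambda u,v,z:(p2w(p,((u+.5)/3-.5+110,(v+.5)/3-.5+120),z)*1000).round(0)
print("rack",[f(u,v,.01) for u,v in((447,287),(612,308),(599,420),(428,395))])
print("rest",f(318,137,.030))
print("clamp",[f(u,v,.012) for u,v in((110,265),(195,288),(153,433),(71,412))])
print("small",f(484,70,.02),"upper",f(142,110,.02), "orange",f(344,375,.02))
E
```

```text
rack [array([530.,  24.]), array([ 513., -112.]), array([ 421., -101.]), array([441.,  39.])]
rest [653. 129.]
clamp [array([550., 302.]), array([530., 231.]), array([411., 262.]), array([429., 330.])]
small [712.  -7.] upper [679. 278.] orange [457. 107.]
```

Run:
```python
from h import *
go(.47,-.01,.24,1.44,12)
```

```text
t=1.40 pos [ 0.1828 -0.5977  0.2336] total [ 44.65 -47.8   -0.64] [ 1.0000e-04  0.0000e+00 -1.1432e+00] rows>= 10.55
 per row [ 3.721 -3.984 -0.054] [ 0.      0.     -0.0953]
```

```bash
python3 -m jog '[[4.06,-4.345,-0.06,0,0,0,1],[4.06,-4.345,-0.06,0,0,0,1],[4.06,-4.345,-0.06,0,0,0,1],[4.06,-4.345,-0.06,0,0,0,1],[4.06,-4.345,-0.06,0,0,0,1],[4.06,-4.345,-0.06,0,0,0,1],[4.06,-4.345,-0.06,0,0,0,1],[4.06,-4.345,-0.06,0,0,0,1],[4.06,-4.345,-0.06,0,0,0,1],[4.06,-4.345,-0.06,0,0,0,1],[4.06,-4.345,-0.06,0,0,0,1],[0,0,0,0,0,-0.163,1],[0,0,0,0,0,-0.163,1],[0,0,0,0,0,-0.163,1],[0,0,0,0,0,-0.163,1],[0,0,0,0,0,-0.163,1],[0,0,0,0,0,-0.163,1],[0,0,0,0,0,-0.163,1]]'
python3 - <<'E'
from h import *
go(.47,-.01,.24,1.44)
p=cam("wrist"); T=p["camera_from_world"]
print(r.read_state()["joint_positions"].round(2), ray(p,(275,214)))
save(p,"c_wrist.png",f=1.4)
x,y,a=.476,-.037,-.13
P=[w(x,y,a,[[-.045,-.071,.01],[.045,-.071,.01],[.045,.071,.01],[-.045,.071,.01],[-.045,-.071,.01]])]
for t in("cast_mid","rack"): print(t,[(d["rect"],round(d["score"],2)) for d in r.search_frame(p,t)][:4])
E
```

```text
time: 3.65
ee_pos: [0.4701, -0.01, 0.2403]
eef_rot: [0.751, 0.661, 0.0, 0.0]
ft_force: [-0.2, 0.3, 0.7]
width: 0.0871
t=3.65 pos [ 0.4701 -0.01    0.2403] total [ 0.   -0.01  0.03] [0.0004 0.0003 0.0032] rows>= 0.02
[ 0.65  0.03 -0.73  1.81  0.02  1.31 -0.2 ] (array([0.48025985, 0.069942  , 0.39254122]), array([-0.03697874, -0.28712077, -0.95718036]))
cast_mid [([229.0, 67.5, 277.3, 112.4], 0.86), ([259.4, 159.5, 307.2, 206.5], 0.83), ([146.2, 125.0, 192.2, 173.4], 0.63)]
rack [([245.3, 146.5, 321.9, 275.2], 0.97)]
```

View pics/c_wrist.png

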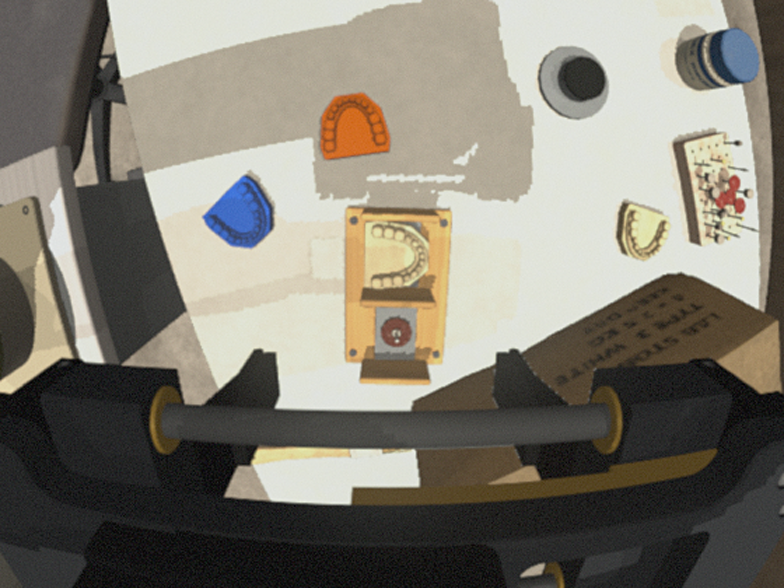

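```bash
cat >> h.py <<'E'
CAST=np.array([[-26,-28],[-14,-29],[11,-24],[26,-11],[26,11],[11,24],[-14,29],[-26,28],[-26,-28]])/1000
def castP(x,y,a,z0): return [w(x,y,a,np.c_[CAST,np.full(len(CAST),z0+dz)]) for dz in(0,.014)]
def sq(x0,x1,y0,y1,z): return [[x0,y0,z],[x1,y0,z],[x1,y1,z],[x0,y1,z],[x0,y0,z]]
def rackP(x,y,a):
    m=.001; o=[w(x,y,a,sq(-.045,.045,-.071,.071,.01)),w(x,y,a,sq(-.045,.045,-.071,.071,0))]
    for c in(-.068,0,.068): o.append(w(x,y,a,sq(-.03,.03,c-.003,c+.003,.052)))
    return o
E
python3 - <<'E'
from h import *
p=cam("wrist")
x,y,a=.476,-.037,-.13
c=w(x,y,a,[[0,.034,0]])[0]
save(p,"d.png",(235,135,335,285),5)
save(p,"d2.png",(235,135,335,285),5,rackP(x,y,a)+castP(c[0],c[1],a,.018))
i=cv2.imread("pics/d.png");j=cv2.imread("pics/d2.png"); cv2.imwrite("pics/d3.png",cv2.resize(np.hstack([i,j]),(800,600)))
E
```

```text
(no output)
```

View pics/d3.png

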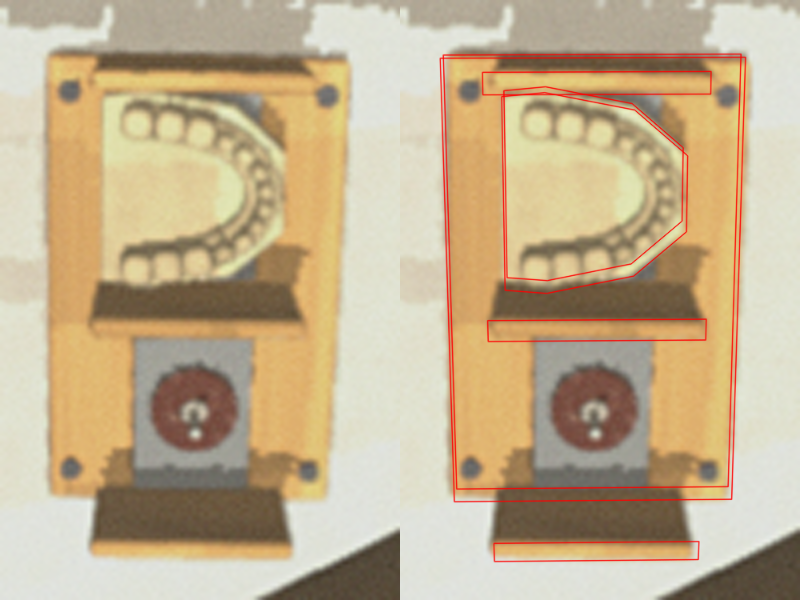

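Run:
```python
from h import *
from scipy.optimize import least_squares
p=cam("wrist")
f=lambda u,v:np.array([(u+.5)/4-.5+235,(v+.5)/4-.5+135])
M=np.array([[-45,71,10],[45,71,10],[-45,-71,10],[45,-71,10],[-30,0,52],[30,0,52],[-30,-68,52],[30,-68,52],[-30,68,52],[30,68,52]])/1000
U=np.array([f(*q) for q in[(50,57),(349,57),(51,493),(326,493),(91,328),(304,328),(91,550),(292,550),(93,80),(312,80)]])
g=lambda q:(proj(p,w(*q,M))-U).ravel()
s=least_squares(g,[.476,-.037,-.13],loss='soft_l1'); print(s.x.round(4),(g(s.x)).reshape(-1,2).round(1).tolist())
h=f(103,190);k=f(285,197)
H=p2w(p,h,.032);F=p2w(p,k,.025); print("heel",H,"front",F,(H+F)/2)
x,y,a=s.x; print("bay",w(x,y,a,[[0,.034,0]]))
c=(H+F)/2
save(p,"d2.png",(235,135,335,285),4,rackP(x,y,a)+castP(*c,a,.018))
```

```text
[ 0.4763 -0.0364 -0.1494] [[-1.3, -1.1], [0.3, 0.1], [-0.1, 1.0], [0.5, 1.6], [-0.7, -0.4], [0.6, 0.2], [-0.2, -0.4], [0.7, -0.1], [-1.3, -0.4], [1.0, 0.5]]
heel [0.45487014 0.00136494] front [ 0.50608484 -0.00914054] [ 0.48047749 -0.0038878 ]
bay [[ 0.48135366 -0.00275422  0.        ]]
```

View pics/d2.png

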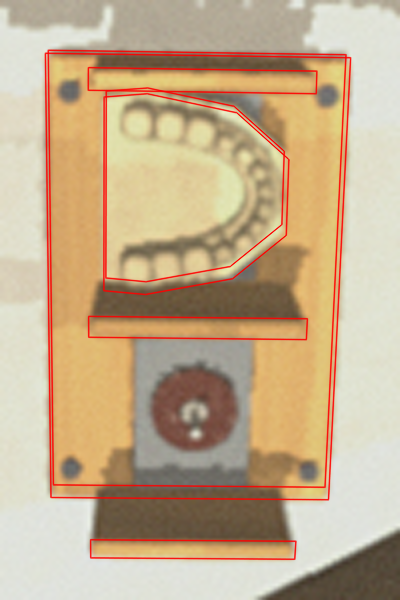

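Run:
```python
from h import *
go(.4808,-.0038,.0235,1.4225)
```

```text
t=3.90 pos [ 0.4701 -0.01    0.2402] total [ 0.77  0.97 21.67] [0.0002 0.0002 0.0116] rows>= 3.5
```

```bash
python3 -m jog '[[0.77,0.97,4,0,0,0.0116,1],[0,0,5.5,0,0,0,1],[0,0,5,0,0,0,1],[0,0,3,0,0,0,1],[0,0,2,0,0,0,1],[0,0,1.3,0,0,0,1],[0,0,0.87,0,0,0,1],[0,0,0,0,0,0,1]]' 20
python3 - <<'E'
from h import *
p=cam("wrist"); save(p,"e.png",f=1.4); save(cam("top"),"e2.png",(200,180,340,285),5)
E
```

```text
time: 4.9
ee_pos: [0.4807, -0.0037, 0.0234]
eef_rot: [0.757, 0.654, -0.0, -0.0]
ft_force: [-0.1, -0.3, 1.1]
width: 0.0871
```

View pics/e.png

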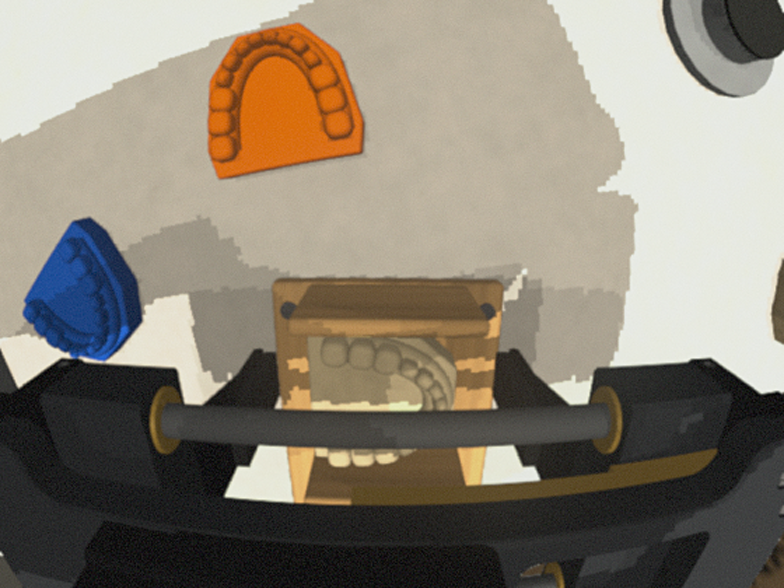

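```bash
python3 -m jog '[[0,0,0,0,0,0,-1],[0,0,0,0,0,0,-1],[0,0,0,0,0,0,-1],[0,0,0,0,0,0,-1]]' 20
```

```text
time: 5.5
ee_pos: [0.4808, -0.0037, 0.0235]
eef_rot: [0.756, 0.654, 0.0, 0.0]
ft_force: [-0.1, -0.6, -0.1]
width: 0.0548
```

```bash
python3 -m jog '[[0,0,0,0,0,0,-1],[0,0,0,0,0,0,-1]]' 20
```

```text
time: 5.75
ee_pos: [0.4807, -0.0037, 0.0235]
eef_rot: [0.756, 0.654, -0.0, 0.0]
ft_force: [-1.3, -0.7, 2.0]
width: 0.0515
```

```bash
python3 -m jog '[[0,0,-1.5,0,0,0,-1],[0,0,-4,0,0,0,-1],[0,0,-6,0,0,0,-1],[0,0,-3,0,0,0,-1],[0,0,0,0,0,0,-1]]' 20
python3 - <<'E'
from h import *
p=cam("wrist"); save(p,"f.png",f=1.4)
for t in("rest","cast_mid"): print(t,[(d["rect"],round(d["score"],2)) for d in r.search_frame(p,t)][:4])
x,y=.653,.129
t=np.linspace(0,2*np.pi,40)
P=lambda x,y,R,z:np.c_[x+R*np.cos(t),y+R*np.sin(t),0*t+z]
print(proj(p,[x,y,.03]))
save(p,"f2.png",(350,0,500,140),5,[P(x,y,.019,.03),P(x,y,.034,.0)])
p=cam("top");save(p,"f3.png",(180,130,260,210),7,[P(x,y,.019,.03),P(x,y,.034,.0)])
E
```

```text
time: 6.38
ee_pos: [0.4822, -0.0035, 0.1714]
eef_rot: [0.756, 0.654, 0.001, 0.002]
ft_force: [-1.4, -1.2, -2.5]
width: 0.052
rest [([393.3, 23.6, 452.2, 85.0], 0.67)]
cast_mid [([219.2, 220.1, 328.8, 335.7], 0.88), ([203.6, 64.6, 265.9, 121.5], 0.69), ([112.7, 135.9, 167.4, 196.8], 0.6)]
[[430.67450207  50.05420093]]
```

View pics/f.png

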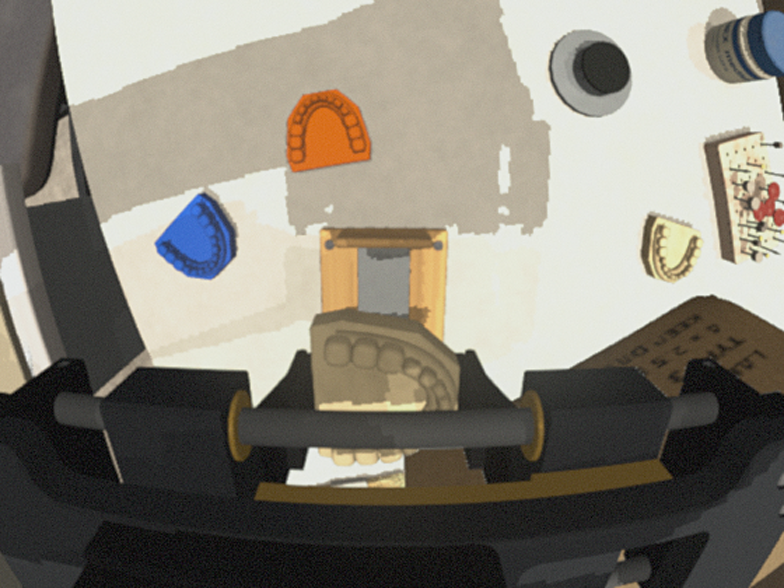

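View pics/f2.png

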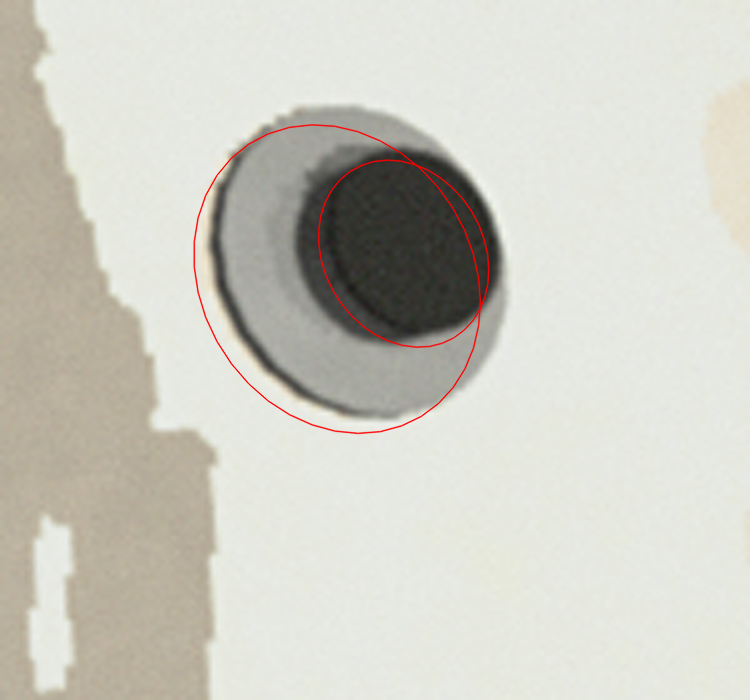

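View pics/f3.png

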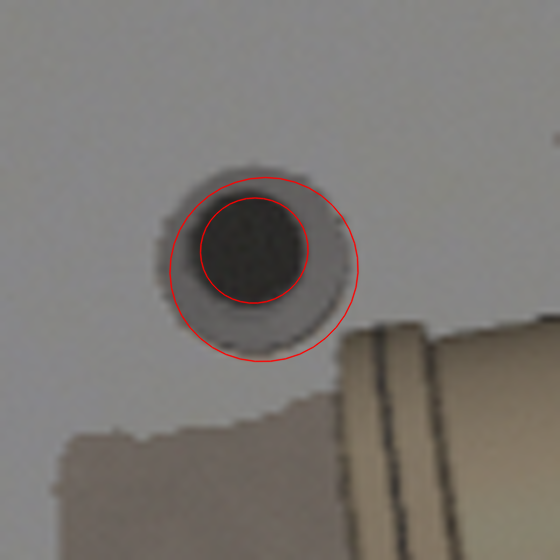

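Run:
```python
from h import *
p=cam("wrist")
print(p2w(p,(350+412/5,243/5),.03),p2w(p,(350+357/5,262/5),.003))
for u,v in((215,240),(505,280),(300,108),(385,418)): print(p2w(p,(350+u/5,v/5),0.002))
go(.655,.1305,.12,1.3308)
```

```text
[0.64926509 0.12962092] [0.65003967 0.13040347]
[0.61901394 0.13566597]
[0.68657292 0.12701536]
[0.64331657 0.16437936]
[0.65211576 0.09720349]
t=6.62 pos [ 0.48   -0.0037  0.1673] total [15.8 15.4  4.7] [-0.002   0.0001  0.0956] rows>= 3.64
```

```bash
python3 -m jog '[[2.5,2.4,0,0,0,0,-1],[3.5,3.4,0,0,0,0,-1],[3.5,3.4,0,0,0,0,-1],[3.5,3.4,2,0,0,0,-1],[2.76,2.5,2.7,0,0,0.048,-1],[0,0,0,0,0,0.048,-1],[0,0,0,0,0,0,-1]]' 20
python3 - <<'E'
from h import *
go(.652,.1305,.036,1.3308)
x,y=.652,.1305
p=cam("wrist");save(p,"g.png",f=1.4)
c=ray(p,(275,214))[0]
p=cam("scene");save(p,"g2.png",(190,150,310,260),6)
E
```

```text
time: 7.5
ee_pos: [0.6522, 0.1309, 0.1197]
eef_rot: [0.786, 0.618, -0.001, -0.001]
ft_force: [0.5, -0.6, -0.2]
width: 0.0517
t=7.50 pos [0.6522 0.1309 0.1197] total [-0.04  0.01  8.37] [-0.0026  0.0006  0.0006] rows>= 1.35
```

View pics/g.png

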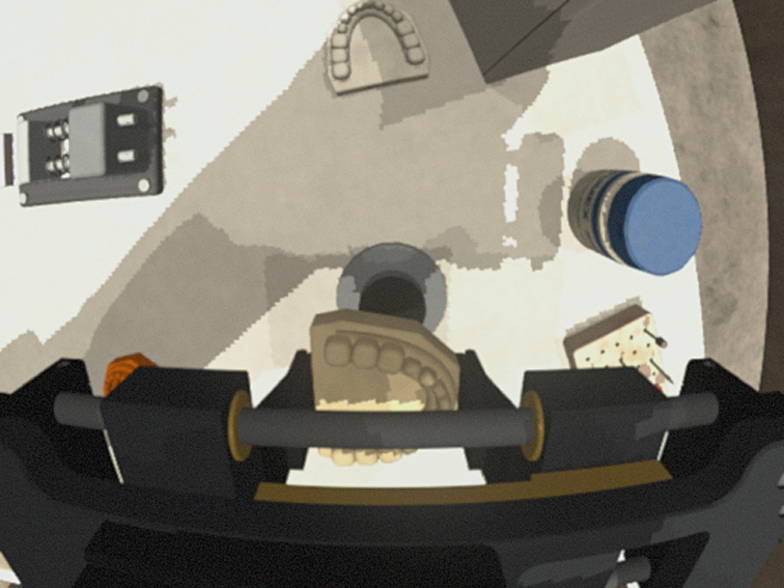

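View pics/g2.png

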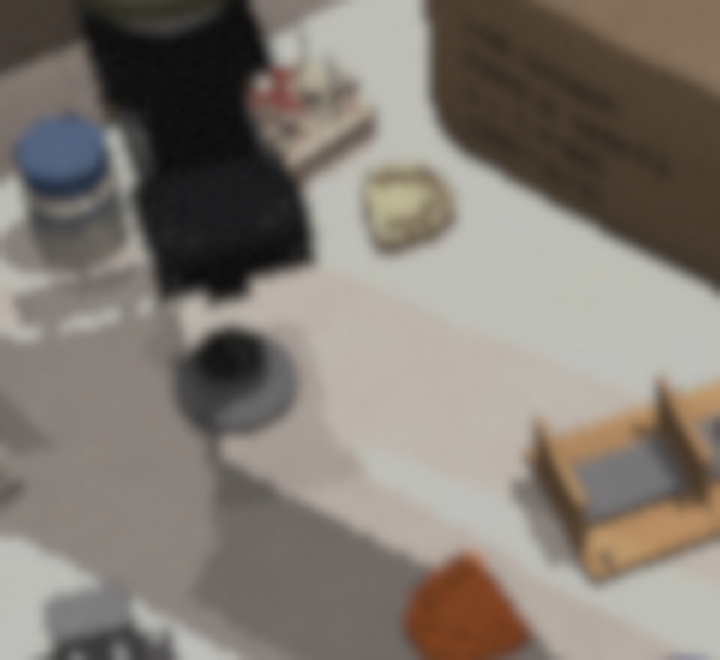

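```bash
python3 -m jog '[[-0.04,0,3,0,0,0,-1],[0,0,3,0,0,0,-1],[0,0,1.5,0,0,0,-1],[0,0,0.6,0,0,0,-1],[0,0,0.2,0,0,0,-1],[0,0,0,0,0,0,-1]]' 20
python3 -m jog '[[0,0,0.06,0,0,0,-1],[0,0,0,0,0,0,-1]]' 20
```

```text
time: 8.35
ee_pos: [0.6533, 0.1303, 0.0393]
eef_rot: [0.787, 0.617, 0.001, 0.0]
ft_force: [0.4, 1.1, -1.4]
width: 0.0517
time: 8.6
ee_pos: [0.653, 0.1301, 0.0382]
eef_rot: [0.787, 0.617, 0.0, 0.0]
ft_force: [-0.2, 1.0, -1.2]
width: 0.052
```

```bash
python3 -m jog '[[0,0,0,0,0,0,-1],[0,0,0,0,0,0,-1]]' 20; python3 -m jog '[[0,0,0.1,0,0,0,-1],[0,0,0,0,0,0,-1]]' 20
```

```text
time: 8.85
ee_pos: [0.6528, 0.1301, 0.0379]
eef_rot: [0.787, 0.617, 0.0, 0.0]
ft_force: [-0.1, -0.8, -0.9]
width: 0.0519
time: 9.1
ee_pos: [0.6527, 0.1301, 0.0367]
eef_rot: [0.787, 0.617, -0.0, -0.0]
ft_force: [-0.6, 0.7, -2.2]
width: 0.0523
```

```bash
python3 -m jog '[[0,0,0.07,0,0,0,-1],[0,0,0,0,0,0,-1]]' 20;  python3 -m jog '[[0,0,0.06,0,0,0,-1],[0,0,0,0,0,0,-1]]' 20
```

```text
time: 9.35
ee_pos: [0.6528, 0.1301, 0.0361]
eef_rot: [0.787, 0.617, -0.0, 0.0]
ft_force: [0.3, -0.1, -0.4]
width: 0.0518
time: 9.6
ee_pos: [0.6528, 0.1301, 0.0356]
eef_rot: [0.787, 0.617, 0.0, 0.0]
ft_force: [0.5, 0.4, -0.4]
width: 0.0519
```

```bash
python3 -m jog '[[0,0,0.06,0,0,0,-1],[0,0,0,0,0,0,-1]]' 20
python3 - <<'E'
from h import *
p=cam("wrist");save(p,"i.png",(180,140,370,370),3.2)
p=cam("scene");save(p,"i2.png",(190,150,290,240),7)
E
```

```text
time: 9.85
ee_pos: [0.6528, 0.1301, 0.0355]
eef_rot: [0.787, 0.617, 0.0, 0.0]
ft_force: [-3.3, -1.1, 4.9]
width: 0.0514
```

View pics/i.png

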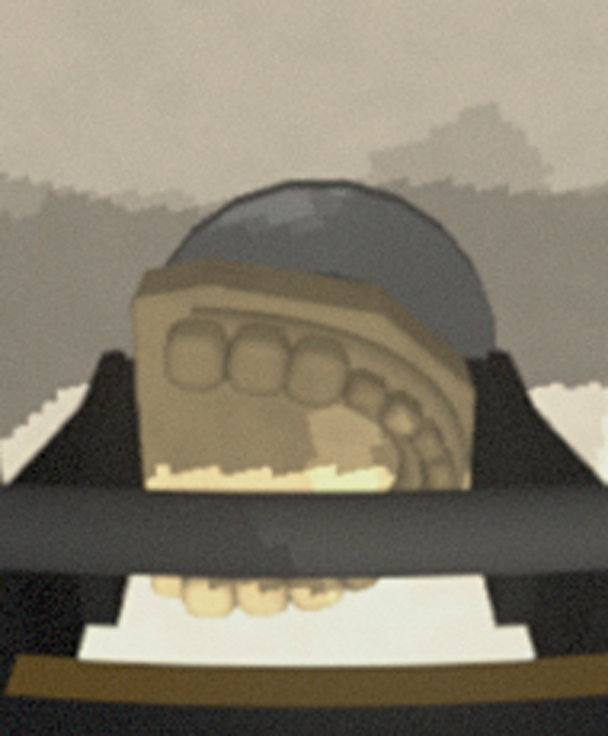

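View pics/i2.png

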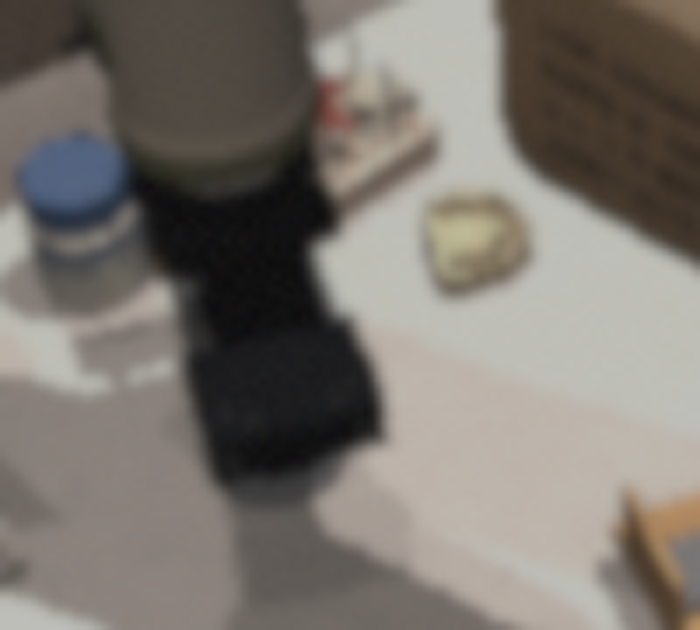

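```bash
python3 -m jog '[[0,0,-0.03,0,0,0,-0.2],[0,0,0,0,0,0,1],[0,0,0,0,0,0,1],[0,0,0,0,0,0,1],[0,0,0,0,0,0,1],[0,0,-2,0,0,0,1],[0,0,-5,0,0,0,1],[0,0,-6,0,0,0,1]]' 20
python3 - <<'E'
from h import *
go(.652,.1305,.16,2.9016)
p=cam("wrist");save(p,"j.png",f=1.4)
p=cam("scene");save(p,"j2.png",(190,150,290,240),7)
E
```

```text
time: 10.95
ee_pos: [0.6523, 0.1301, 0.1674]
eef_rot: [0.787, 0.617, -0.0, -0.0]
ft_force: [0.6, 1.1, 0.7]
width: 0.0869
t=10.95 pos [0.6523 0.1301 0.1674] total [ 0.03 -0.04  0.74] [-6.0000e-04 -4.0000e-04 -1.5711e+00] rows>= 8.45
```

View pics/j.png

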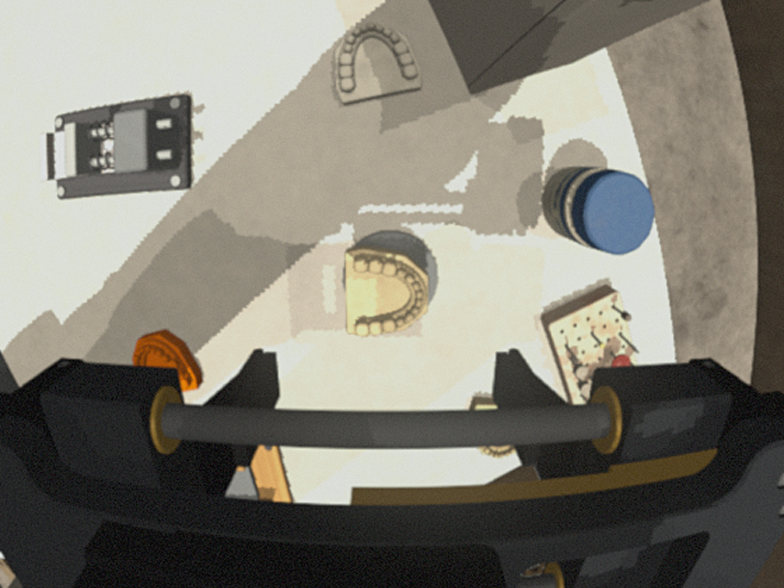

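Run:
```python
from h import *
p=cam("wrist")
a=2*np.arctan2(.617,.787)-np.pi/2;print(a)
save(p,"k.png",(230,155,320,250),8,castP(.6528,.1301,a,.03))
p=cam("top")
save(p,"k2.png",(190,130,250,200),8,castP(.6528,.1301,a,.03))
```

```text
-0.24099208318388343
```

View pics/k.png

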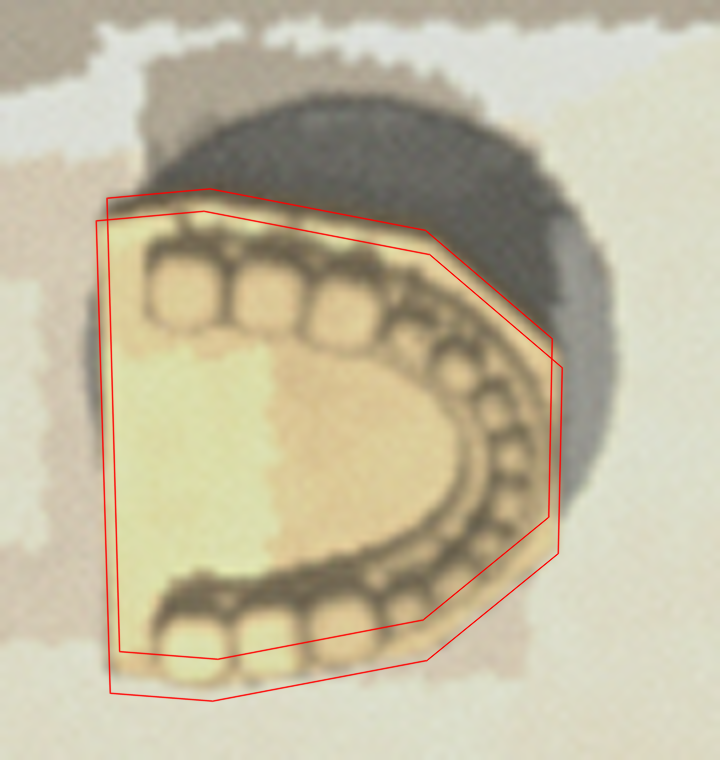

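```bash
python3 -m jog '[[0,0,0,0,0,-0.17,1],[0,0,0,0,0,-0.18,1],[0,0,0,0,0,-0.18,1],[0,0,0,0,0,-0.18,1],[0,0,0,0,0,-0.18,1],[0,0,0,0,0,-0.18,1],[0,0,0,0,0,-0.18,1],[0,0,0,0,0,-0.18,1],[0,0,0,0,0,-0.14,1],[0,0,0,0,0,0,1]]' 20
python3 - <<'E'
from h import *
go(.6421,.1336,.029,2.9006)
p=cam("wrist");save(p,"l.png",f=1.4,polys=castP(.6528,.1308,-.241,.03))
for t in("clamp","jaw"): print(t,[(d["rect"],round(d["score"],2)) for d in r.search_frame(p,t)][:4])
print(r.read_state()["joint_positions"].round(2))
E
```

```text
time: 12.4
ee_pos: [0.6523, 0.1299, 0.1644]
eef_rot: [0.121, 0.993, -0.0, -0.001]
ft_force: [-0.8, 0.4, 0.5]
width: 0.0871
t=12.40 pos [0.6523 0.1299 0.1644] total [ 1.06  0.12 13.54] [-0.0004 -0.0016 -0.0012] rows>= 2.19
clamp [([348.1, 1.1, 429.7, 64.6], 0.82)]
jaw [([379.3, 0.8, 415.7, 60.7], 0.87)]
[ 0.4   0.67 -1.    1.39  0.56  1.38  0.72]
```

View pics/l.png

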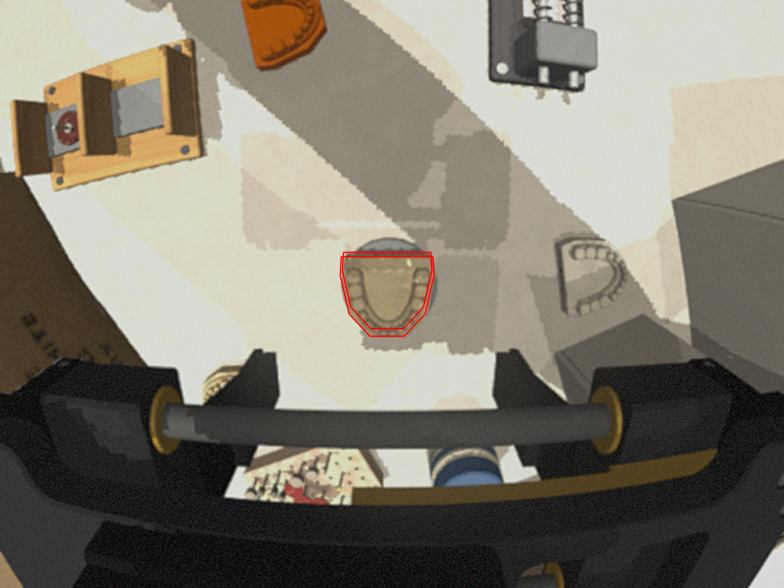

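```bash
python3 -m jog '[[1.06,0.12,3,0,0,0,1],[0,0,4,0,0,0,1],[0,0,3,0,0,0,1],[0,0,2,0,0,0,1],[0,0,1,0,0,0,1],[0,0,0.54,0,0,0,1],[0,0,0,0,0,0,1],[0,0,0,0,0,0,1]]' 20
python3 - <<'E'
from h import *
go(.6421,.1336,.029,2.9006)
p=cam("wrist");save(p,"m.png",(140,150,410,370),2.8,polys=castP(.6528,.1308,-.241,.03))
E
```

```text
time: 13.55
ee_pos: [0.6432, 0.134, 0.0307]
eef_rot: [0.12, 0.993, 0.0, 0.001]
ft_force: [0.1, 0.0, -0.2]
width: 0.0871
t=13.55 pos [0.6432 0.134  0.0307] total [ 0.1  -0.07  0.17] [ 0.0005  0.0011 -0.0006] rows>= 0.03
```

View pics/m.png

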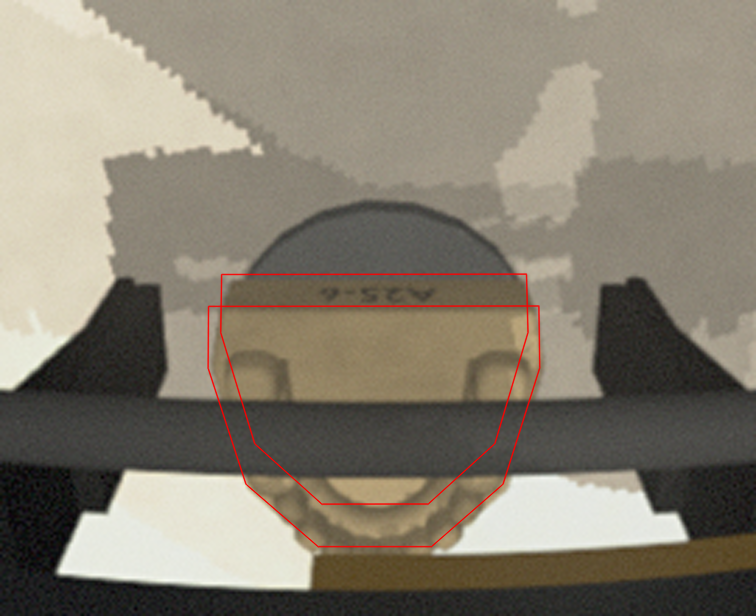

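```bash
python3 -m jog '[[0.08,-0.07,0.15,0,0,0,1],[0,0,0,0,0,0,-1],[0,0,0,0,0,0,-1],[0,0,0,0,0,0,-1],[0,0,0,0,0,0,-1],[0,0,0,0,0,0,-1],[0,0,0,0,0,0,-1]]' 35
python3 - <<'E'
from h import *
go(.6421,.1336,.029,2.9006)
E
```

```text
time: 14.48
ee_pos: [0.6418, 0.1334, 0.0284]
eef_rot: [0.12, 0.993, -0.0, 0.0]
ft_force: [0.4, 0.4, 0.1]
width: 0.0561
t=14.47 pos [0.6418 0.1334 0.0284] total [-0.02  0.03 -0.06] [-0.      0.0001 -0.0004] rows>= 0.01
```

```bash
python3 -m jog '[[0,0,0,0,0,0,-1],[0,0,0,0,0,0,-1]]' 35
python3 - <<'E'
from h import *
p=cam("wrist");save(p,"n.png",(140,150,410,370),2.8,polys=castP(.6528,.1308,-.241,.03))
E
```

```text
time: 14.72
ee_pos: [0.6419, 0.1333, 0.0284]
eef_rot: [0.12, 0.993, -0.0, 0.0]
ft_force: [-0.5, 0.0, -0.7]
width: 0.0563
```

View pics/n.png

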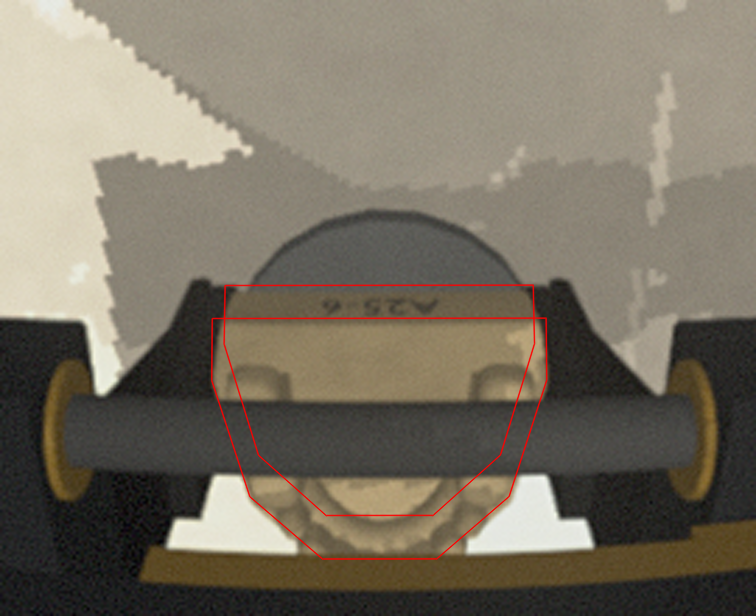

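```bash
python3 -m jog '[[0,0,-1.5,0,0,0,-1],[0,0,-4,0,0,0,-1],[0,0,-5,0,0,0,-1],[0,0,-2.5,0,0,0,-1],[0,0,0,0,0,0,-1]]' 35
python3 - <<'E'
from h import *
go(.53,.25,.16,2.9006)
p=cam("wrist");save(p,"o.png",f=1.4)
E
```

```text
time: 15.4
ee_pos: [0.6427, 0.134, 0.1613]
eef_rot: [0.12, 0.993, 0.001, 0.002]
ft_force: [-0.7, -0.1, -1.9]
width: 0.0561
t=15.40 pos [0.6427 0.134  0.1613] total [13.72  8.57  0.09] [ 0.0016  0.0037 -0.0003] rows>= 2.61
```

View pics/o.png

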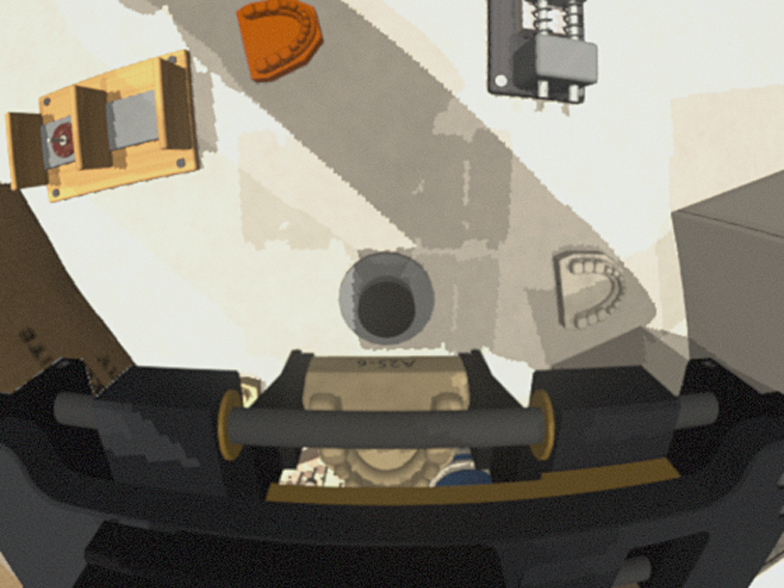

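```bash
python3 -m jog '[[2,1.25,0,0,0,0,-1],[3,1.87,0,0,0,0,-1],[3.5,2.2,0,0,0,0,-1],[3,1.87,0,0,0,0,-1],[2.2,1.38,0,0,0,0,-1],[0,0,0,0,0,0,-1],[0,0,0,0,0,0,-1]]' 35
cat >> h.py <<'E'
def clampP(x,y,a):
    return [w(x,y,a,q) for q in (sq(-.044,.082,-.035,.035,.012),sq(.052,.078,-.018,.018,.064),sq(-.034,-.026,-.018,.018,.042),sq(-.026,.012,-.018,.018,.032),[[.012,-.018,.065],[.012,.018,.065]])]
E
python3 - <<'E'
from h import *
go(.53,.25,.16,2.9006)
p=cam("wrist");save(p,"p.png",f=1.4)
save(p,"p2.png",(180,0,380,230),3,clampP(.463,.285,-.24))
E
```

```text
time: 16.32
ee_pos: [0.529, 0.2488, 0.1576]
eef_rot: [0.12, 0.993, -0.001, -0.0]
ft_force: [-0.0, -0.4, -0.7]
width: 0.0561
t=16.32 pos [0.529  0.2488 0.1576] total [-0.07  0.14 -0.24] [-0.0011 -0.0005 -0.0004] rows>= 0.05
```

View pics/p.png

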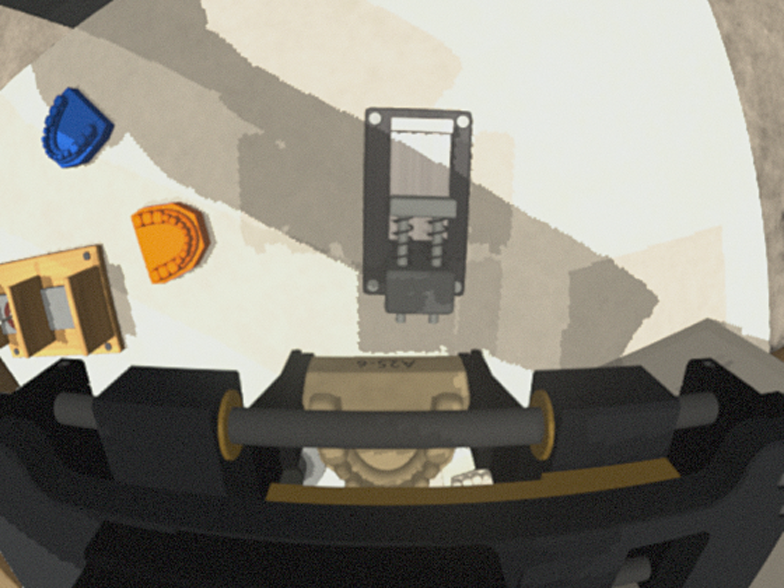

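View pics/p2.png

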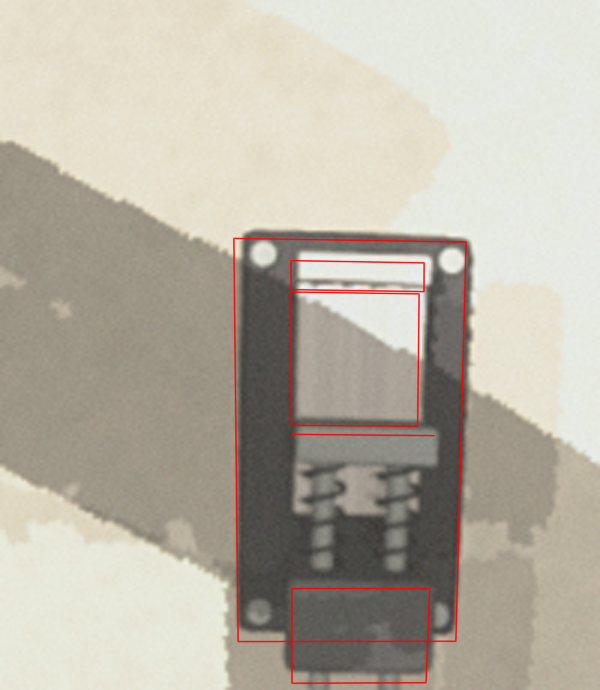

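Run:
```python
from h import *
from scipy.optimize import least_squares
p=cam("wrist"); p1=p
print(r.read_state()["ee_pos"])
save(p,"q0.png",(255,70,345,225),1)
M=np.array([[-44,-35,12],[-44,35,12],[82,-35,12],[82,35,12],[12,-18,65],[12,18,65],[-34,-18,42],[-34,18,42],[-26,-18,42],[-26,18,42]])/1000
U=np.array([(245,232),(469,241),(240,630),(453,633),(297,429),(438,433),(299,252),(434,258),(299,284),(432,290)],float)
U=(U+.5)/3-.5+[180,0]
g=lambda q:(proj(p,w(*q,M))-U).ravel()
s=least_squares(g,[.463,.285,-.24],loss='soft_l1'); print(s.x.round(4)); print(g(s.x).reshape(-1,2).round(1).tolist())
save(p,"q.png",(240,60,350,240),4,clampP(*s.x))
p=cam("top"); print("top")
save(p,"q2.png",(125,200,185,275),8,clampP(*s.x))
```

```text
[0.52961199 0.24843861 0.15779609]
[ 0.4626  0.2867 -0.2635]
[[-0.9, -0.3], [1.7, -0.3], [-1.0, 1.6], [0.6, 2.0], [-0.1, -0.7], [0.5, -0.4], [0.2, 0.7], [-0.5, 0.5], [0.0, -0.4], [-0.1, -0.6]]
top
```

View pics/q.png

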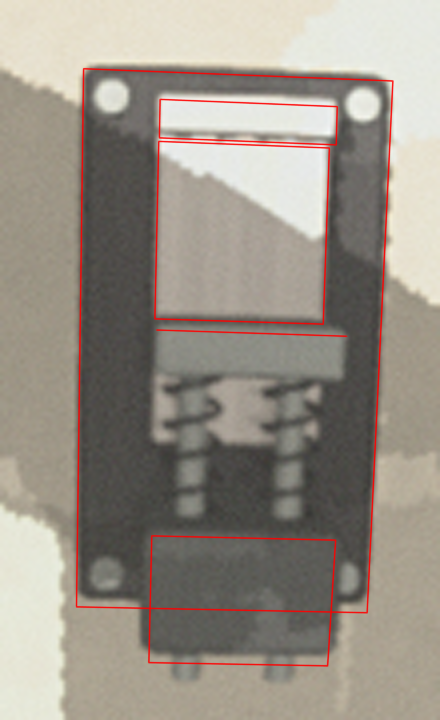

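View pics/q2.png

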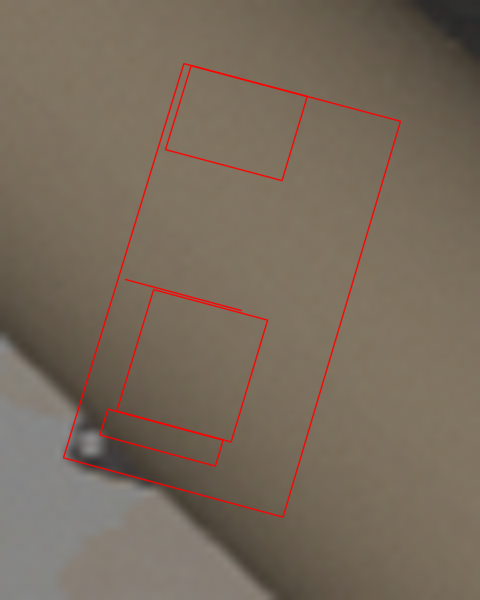

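Run:
```python
from h import *
p=cam("wrist"); np.save("p_T.npy",p["camera_from_world"])
save(p,"s.png",(270,75,335,160),9)
save(p,"s1.png",(270,75,335,160),9,clampP(.4626,.2867,-.2635))
i=cv2.imread("pics/s.png");cv2.imwrite("pics/s.png",i[:600])
```

```text
(no output)
```

View pics/s.png

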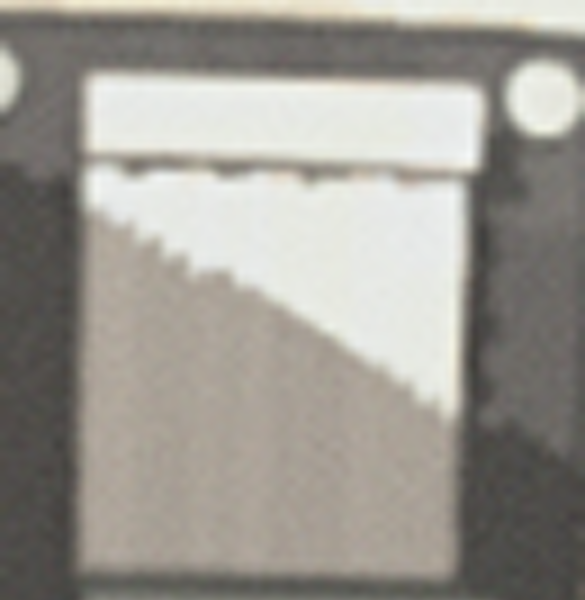

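View pics/s1.png

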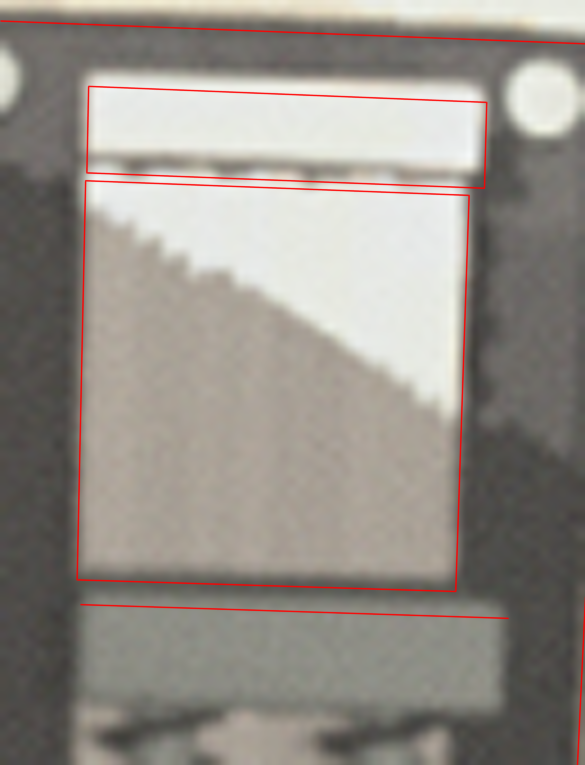

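Run:
```python
from h import *
from scipy.optimize import least_squares
p=cam("wrist")
M=np.array([[-34,-18,42],[-34,18,42],[-26,-18,42],[-26,18,42],[12,-18,65],[12,18,65]])/1000
U=np.array([(87,76),(485,88),(87,158),(483,172),(80,594),(504,605)],float)
U=(U+.5)/9-.5+[270,75]
g=lambda q:(proj(p,w(*q,M))-U).ravel()
s=least_squares(g,[.463,.285,-.24]); print(s.x.round(4)); print(g(s.x).reshape(-1,2).round(1).tolist())
st=r.read_state();print(st["ee_pos"],R.from_quat(st["eef_rot"]).as_matrix().round(4).tolist())
x,y,a=s.x
# held cast: compare
yaw=np.pi+a
for d,z in((-.05,.105),(.0,.1)):
    pass
tc=lambda dx,dz:(w(x,y,a,[[dx-.0112,0,dz]])[0])
for dx,z in((-.016,.105),(-.016,.0465),(.006,.0465),(.006,.0304)):
    t=tc(dx,z); print(dx,z); go(*t,yaw)
save(p,"t.png",(190,230,380,370),4,castP(*(st["ee_pos"][:2]+.0112*np.array([np.cos(-.241),np.sin(-.241)])),-.241,st["ee_pos"][2]+.0016))
```

```text
[ 0.4615  0.287  -0.2619]
[[-0.0, -0.2], [-0.0, 0.1], [-0.2, 0.3], [-0.0, 0.4], [-0.1, -0.4], [0.4, -0.1]]
[0.52960224 0.24875818 0.15807167] [[-0.9707, 0.2401, -0.0003], [0.2401, 0.9707, -0.0001], [0.0003, -0.0002, -1.0]]
-0.016 0.105
t=16.57 pos [0.5296 0.2488 0.1581] total [10.25  2.13  5.31] [-0.0002 -0.0003  0.0194] rows>= 1.89
-0.016 0.0465
t=16.57 pos [0.5296 0.2488 0.1581] total [10.25  2.13 11.16] [-0.0002 -0.0003  0.0194] rows>= 2.47
0.006 0.0465
t=16.57 pos [0.5296 0.2488 0.1581] total [ 8.05  2.09 11.16] [-0.0002 -0.0003  0.0194] rows>= 2.24
0.006 0.0304
t=16.57 pos [0.5296 0.2488 0.1581] total [ 8.05  2.09 12.77] [-0.0002 -0.0003  0.0194] rows>= 2.46
```

View pics/t.png

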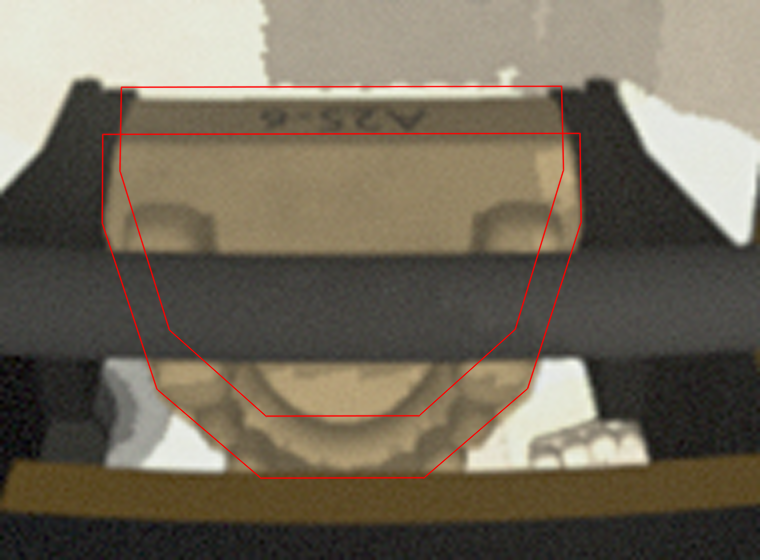

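```bash
python3 -m jog '[[2,0.4,0,0,0,0,-1],[3.5,0.7,0,0,0,0,-1],[3.2,0.64,0,0,0,0,-1],[1.95,0.4,1,0,0,0.0194,-1],[0,0,2,0,0,0,-1],[0,0,1,0,0,0,-1],[0,0,0,0,0,0,-1],[0,0,0,0,0,0,-1]]' 35
python3 - <<'E'
from h import *
x,y,a=.4615,.2870,-.2619
go(*w(x,y,a,[[-.020-.0115,0,.0465]])[0],np.pi+a)
st=r.read_state(); c=w(*st["ee_pos"][:2],a,[[.0115,0,0]])[0]
p=cam("wrist"); save(p,"u.png",(190,0,380,370),3,clampP(x,y,a)+castP(c[0],c[1],a,st["ee_pos"][2]+.0016))
i=cv2.imread("pics/u.png"); cv2.imwrite("pics/u.png",i[500:])
p=cam("scene"); save(p,"u2.png",(150,200,270,310),6)
E
```

```text
time: 17.58
ee_pos: [0.4315, 0.2956, 0.1185]
eef_rot: [0.13, 0.991, 0.0, -0.0]
ft_force: [0.1, 0.2, -0.8]
width: 0.0558
t=17.57 pos [0.4315 0.2956 0.1185] total [ 0.02 -0.05  7.2 ] [ 0.0005 -0.0002  0.0006] rows>= 1.16
```

View pics/u.png

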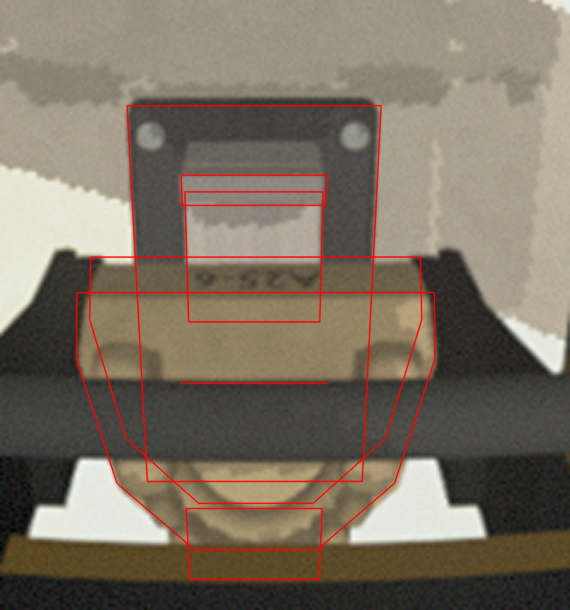

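View pics/u2.png

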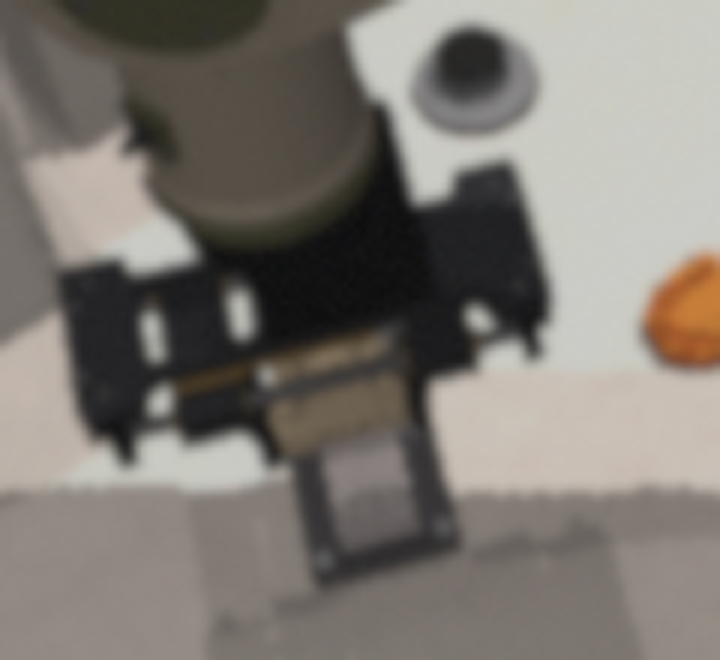

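Run:
```python
from h import *
x,y,a=.4615,.2870,-.2619
st=r.read_state(); c=w(*st["ee_pos"][:2],a,[[.0115,0,0]])[0]
p=cam("wrist"); save(p,"v.png",(210,240,340,300),6)
q=castP(c[0],c[1],a,st["ee_pos"][2]+.0016)
print([( (proj(p,l)-[210,240]+.5)*6-.5 )[[0,7,1,6]].round(0).tolist() for l in q])
```

```text
[[[61.0, 74.0], [721.0, 73.0], [59.0, 199.0], [723.0, 199.0]], [[33.0, 145.0], [748.0, 144.0], [32.0, 277.0], [750.0, 277.0]]]
```

View pics/v.png

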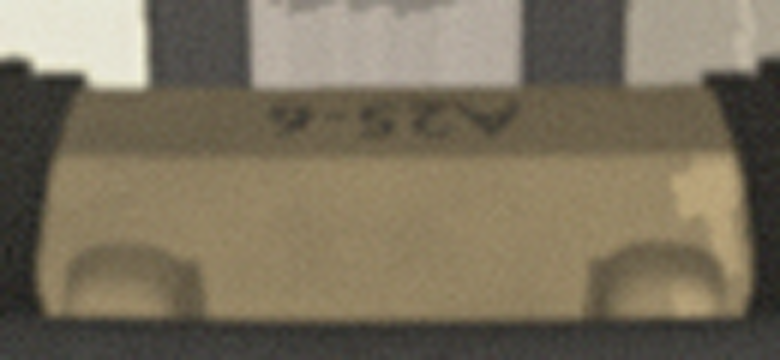

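```bash
python3 -m jog '[[0.02,-0.05,2,0,0,0,-1],[0,0,2.5,0,0,0,-1],[0,0,1.5,0,0,0,-1],[0,0,0.8,0,0,0,-1],[0,0,0.4,0,0,0,-1],[0,0,0,0,0,0,-1],[0,0,0,0,0,0,-1]]' 35
python3 - <<'E'
from h import *
x,y,a=.4615,.2870,-.2619
go(*w(x,y,a,[[-.018-.012,0,.0465]])[0],np.pi+a)
go(*w(x,y,a,[[.004-.012,0,.0465]])[0],np.pi+a)
E
```

```text
time: 18.6
ee_pos: [0.431, 0.2953, 0.0468]
eef_rot: [0.13, 0.992, 0.0, 0.0]
ft_force: [0.1, 0.2, -1.4]
width: 0.0561
t=18.60 pos [0.431  0.2953 0.0468] total [-0.16 -0.01  0.03] [0.0005 0.0008 0.001 ] rows>= 0.03
t=18.60 pos [0.431  0.2953 0.0468] total [-2.36 -0.02  0.04] [0.0005 0.0008 0.001 ] rows>= 0.38
```

Push along +x (tool −x) in small steps, watching for the spring.

```bash
python3 -m jog '[[-0.3,0,0.03,0,0,0,-1],[0,0,0,0,0,0,-1]]' 35;python3 -m jog '[[-0.2,0,0,0,0,0,-1],[0,0,0,0,0,0,-1]]' 35; python3 -m jog '[[-0.2,0,0,0,0,0,-1],[0,0,0,0,0,0,-1]]' 35;python3 -m jog '[[-0.2,0,0,0,0,0,-1],[0,0,0,0,0,0,-1]]' 35
```

```text
time: 18.85
ee_pos: [0.434, 0.2942, 0.0462]
eef_rot: [0.13, 0.991, 0.0, 0.0]
ft_force: [0.2, -0.2, -0.5]
width: 0.0559
time: 19.1
ee_pos: [0.4357, 0.2937, 0.046]
eef_rot: [0.13, 0.991, -0.0, 0.0]
ft_force: [0.5, -0.2, -0.8]
width: 0.0559
time: 19.35
ee_pos: [0.437, 0.2934, 0.0459]
eef_rot: [0.13, 0.992, -0.0, -0.0]
ft_force: [-3.1, 0.8, -1.5]
width: 0.0558
time: 19.6
ee_pos: [0.4393, 0.2929, 0.046]
eef_rot: [0.13, 0.992, 0.0, -0.0]
ft_force: [-2.0, 0.8, -1.0]
width: 0.0558
```

```bash
python3 -m jog '[[-0.3,0,0,0,0,0,-1],[-0.3,0,0,0,0,0,-1],[-0.3,0,0,0,0,0,-1],[-0.3,0,0,0,0,0,-1],[-0.15,0,0,0,0,0,-1],[0,0,0,0,0,0,-1],[0,0,0,0,0,0,-1]]' 35
python3 - <<'E'
from h import *
x,y,a=.4615,.2870,-.2619
go(*w(x,y,a,[[.004-.012,0,.0465]])[0],np.pi+a)
p=cam("wrist"); save(p,"x.png",(190,180,360,330),4.5)
p=cam("scene"); save(p,"x2.png",(160,220,250,310),7)
E
```

```text
time: 20.48
ee_pos: [0.4522, 0.2894, 0.046]
eef_rot: [0.13, 0.992, -0.0, -0.0]
ft_force: [-4.3, 2.3, -1.1]
width: 0.0559
t=20.48 pos [0.4522 0.2894 0.046 ] total [-0.16  0.01 -0.05] [-0.0001 -0.0001  0.0013] rows>= 0.03
```

View pics/x.png

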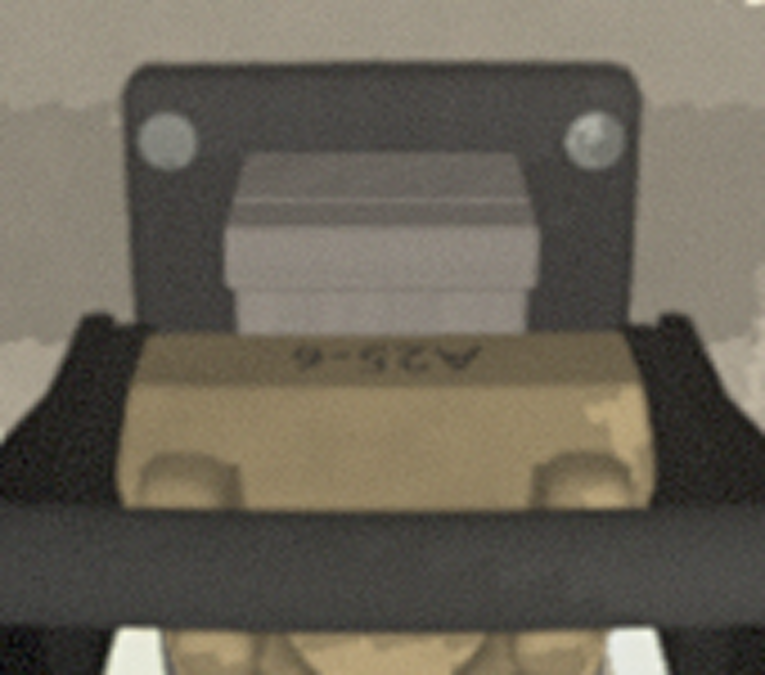

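View pics/x2.png

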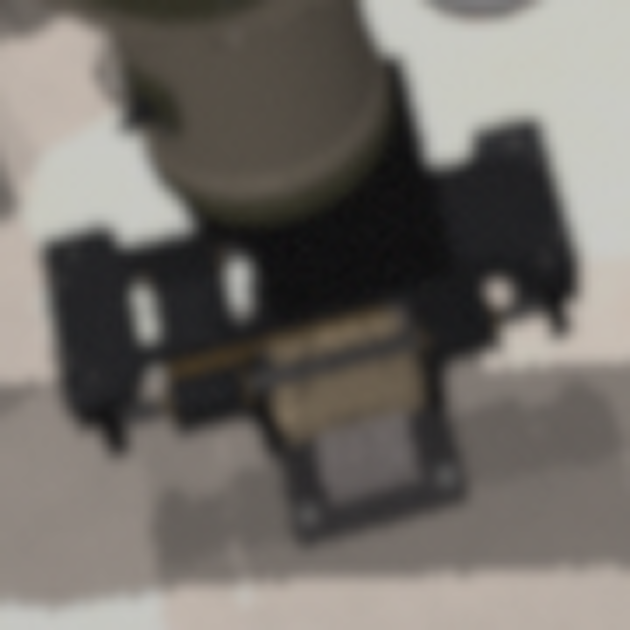

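```bash
python3 -m jog '[[-0.18,0,0,0,0,0,-1],[0,0,0.3,0,0,0,-1],[0,0,0.3,0,0,0,-1],[0,0,0.3,0,0,0,-1],[0,0,0.2,0,0,0,-1],[0,0,0,0,0,0,-1]]' 35
python3 - <<'E'
from h import *
x,y,a=.4615,.2870,-.2619
go(*w(x,y,a,[[.004-.012,0,.0304]])[0],np.pi+a)
p=cam("wrist"); save(p,"y.png",(190,180,360,330),4.5)
E
```

```text
time: 21.32
ee_pos: [0.4542, 0.289, 0.0351]
eef_rot: [0.13, 0.992, 0.0, 0.0]
ft_force: [-4.9, 1.4, 1.9]
width: 0.0556
t=21.32 pos [0.4542 0.289  0.0351] total [ 0.04 -0.    0.47] [0.0001 0.0003 0.0013] rows>= 0.08
```

View pics/y.png

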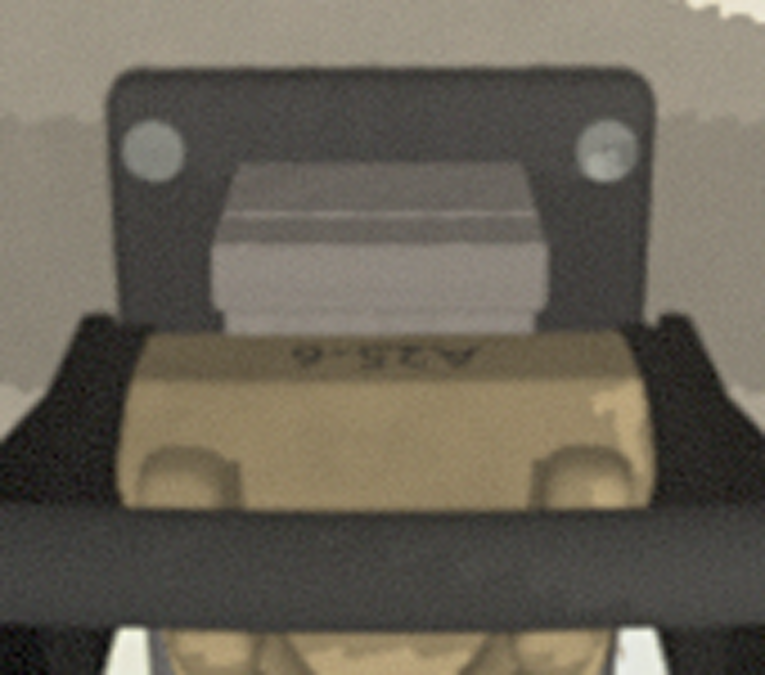

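```bash
python3 -m jog '[[0,0,0.2,0,0,0,-1],[0,0,0,0,0,0,-1]]' 35;python3 -m jog '[[0,0,0.15,0,0,0,-1],[0,0,0,0,0,0,-1]]' 35;python3 -m jog '[[0,0,0.1,0,0,0,-1],[0,0,0,0,0,0,-1]]' 35
```

```text
time: 21.62
ee_pos: [0.4542, 0.289, 0.0332]
eef_rot: [0.13, 0.992, 0.0, 0.0]
ft_force: [-4.7, 0.4, 0.9]
width: 0.0559
time: 21.88
ee_pos: [0.4542, 0.289, 0.0317]
eef_rot: [0.13, 0.992, 0.0, 0.0]
ft_force: [-5.4, 1.2, 2.2]
width: 0.0561
time: 22.12
ee_pos: [0.4543, 0.289, 0.0307]
eef_rot: [0.13, 0.992, 0.0, 0.0]
ft_force: [-5.5, 2.1, 1.8]
width: 0.056
```

```bash
python3 -m jog '[[0,0,0.07,0,0,0,-1],[0,0,0,0,0,0,-1]]' 35;python3 -m jog '[[0,0,0.07,0,0,0,-1],[0,0,0,0,0,0,-1]]' 35
python3 - <<'E'
from h import *
p=cam("wrist"); save(p,"z.png",(190,180,360,330),4.5)
E
```

```text
time: 22.38
ee_pos: [0.4544, 0.289, 0.0304]
eef_rot: [0.13, 0.992, -0.0, 0.0]
ft_force: [-5.9, -0.7, 5.7]
width: 0.056
time: 22.62
ee_pos: [0.4545, 0.289, 0.0302]
eef_rot: [0.13, 0.992, -0.0, 0.001]
ft_force: [-7.4, -1.4, 13.0]
width: 0.056
```

View pics/z.png

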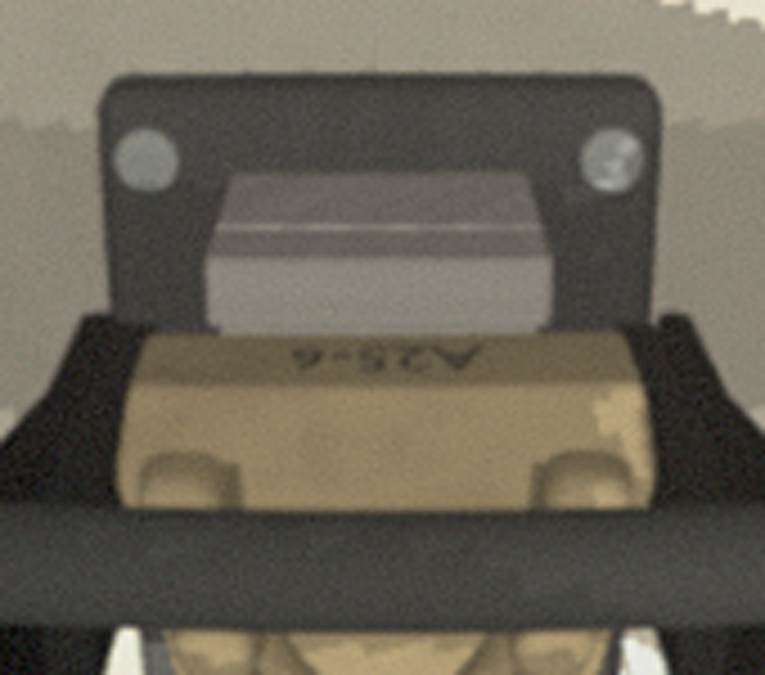

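```bash
python3 -m jog '[[0,0,-0.08,0,0,0,-1],[0.15,0,0,0,0,0,-1],[0.15,0,0,0,0,0,-1],[0,0,0,0,0,0,-1]]' 35; python3 -m jog '[[0.1,0,0,0,0,0,-1],[0,0,0,0,0,0,-1]]' 35
```

```text
time: 23.18
ee_pos: [0.4516, 0.2898, 0.0302]
eef_rot: [0.13, 0.992, 0.0, 0.0]
ft_force: [-3.5, 1.4, 4.6]
width: 0.0559
time: 23.42
ee_pos: [0.4508, 0.29, 0.0303]
eef_rot: [0.13, 0.991, 0.0, 0.001]
ft_force: [-2.1, 0.7, 4.5]
width: 0.0557
```

```bash
python3 -m jog '[[0.07,0,0,0,0,0,-1],[0,0,0,0,0,0,-1]]' 35; python3 -m jog '[[0.05,0,0,0,0,0,-1],[0,0,0,0,0,0,-1]]' 35
```

```text
time: 23.68
ee_pos: [0.4502, 0.2902, 0.0303]
eef_rot: [0.13, 0.991, 0.0, 0.001]
ft_force: [-1.5, 1.4, 5.7]
width: 0.0562
time: 23.92
ee_pos: [0.45, 0.2902, 0.0303]
eef_rot: [0.13, 0.991, 0.0, 0.001]
ft_force: [2.2, 0.1, 4.7]
width: 0.0561
```

```bash
python3 -m jog '[[0,0,0,0,0,0,0.35],[0,0,0,0,0,0,0.4],[0,0,0,0,0,0,1],[0,0,0,0,0,0,1],[0,0,0,0,0,0,1],[0,0,0,0,0,0,1]]' 10
python3 - <<'E'
from h import *
print(r.read_state()["width"])
p=cam("wrist"); save(p,"za.png",(170,170,380,370),3.5)
E
```

```text
time: 24.68
ee_pos: [0.4491, 0.2901, 0.0299]
eef_rot: [0.13, 0.992, -0.0, 0.0]
ft_force: [-0.2, 0.1, -0.3]
width: 0.0856
0.08560682256671395
```

View pics/za.png

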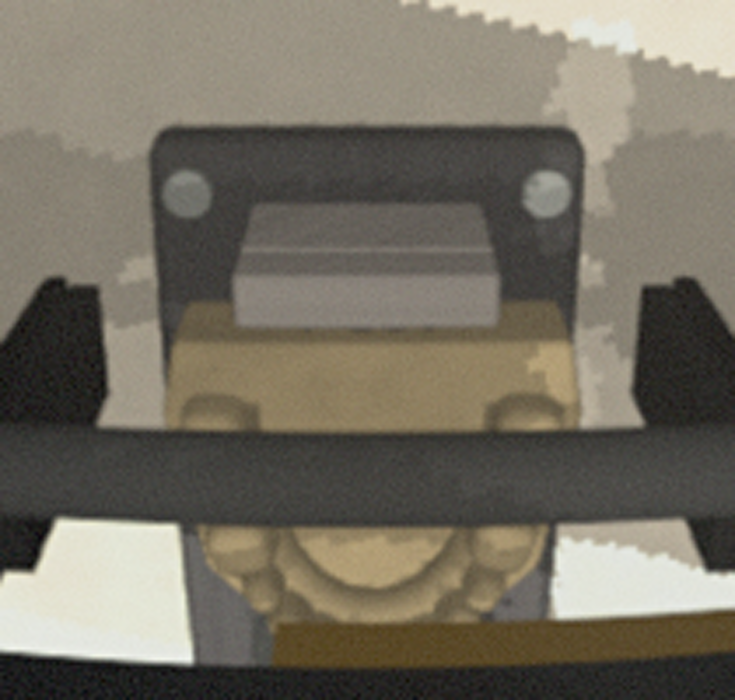

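```bash
python3 -m jog '[[0,0,-1,0,0,0,1],[0,0,-3,0,0,0,1],[0,0,-4,0,0,0,1],[0,0,-5,0,0,0,1],[-3,0,-1,0,0,0,1],[-4,0,0,0,0,0,1],[-2,0,0,0,0,0,1],[0,0,0,0,0,0,1],[0,0,0,0,0,0,1]]' 10
python3 - <<'E'
from h import *
x,y,a=.4615,.2870,-.2619
print(r.read_state()["ee_pos"])
p=cam("wrist"); save(p,"zb.png",(225,60,355,235),4)
save(p,"zb2.png",(225,60,355,235),4,clampP(x,y,a)[2:3]+castP(x,y,a,.032))
i=cv2.imread("pics/zb.png");j=cv2.imread("pics/zb2.png"); i=np.hstack([i,j]); cv2.imwrite("pics/zb.png",cv2.resize(i,None,fx=.76,fy=.76,interpolation=cv2.INTER_AREA))
save(cam("scene"),"zc.png",(160,200,290,310),6)
save(cam("top"),"zd.png")
E
```

```text
time: 25.85
ee_pos: [0.5349, 0.2678, 0.1703]
eef_rot: [0.129, 0.992, 0.0, -0.0]
ft_force: [-0.4, 0.3, -0.3]
width: 0.087
[0.53490015 0.26782526 0.17028459]
```

View pics/zb.png

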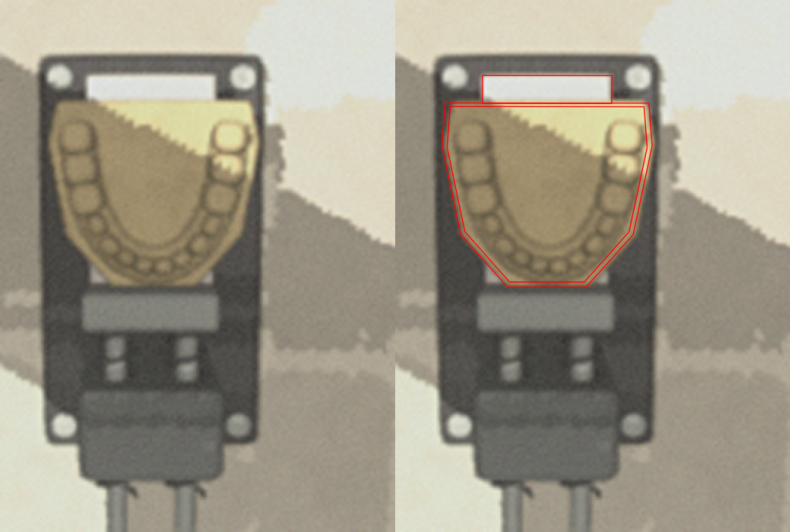

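View pics/zc.png

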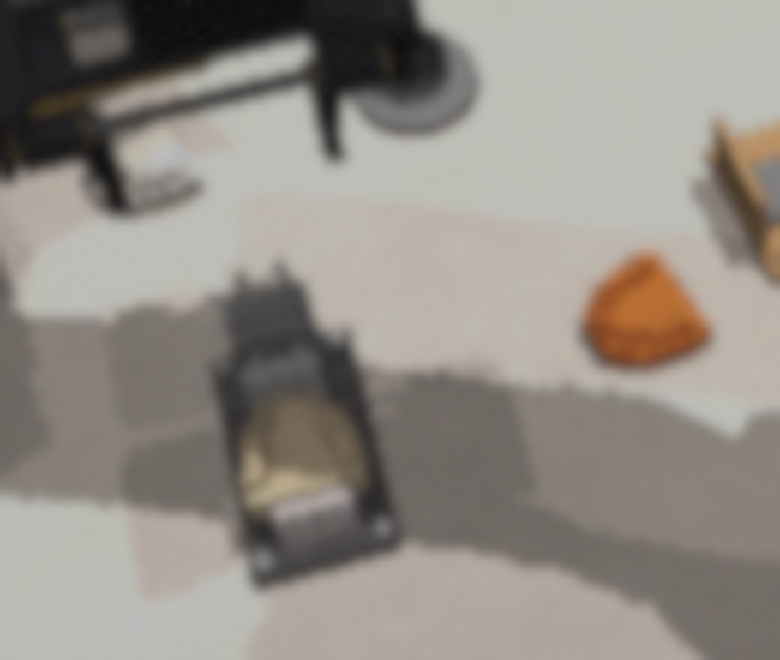

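Run:
```python
from h import *
x,y,a=.4615,.2870,-.2619
p=cam("wrist")
save(p,"ze.png",(235,110,335,180),7,[w(x,y,a,[[d,-.018,.065],[d,.018,.065]]) for d in(.026,)]+castP(x,y,a,.032))
```

```text
(no output)
```

View pics/ze.png

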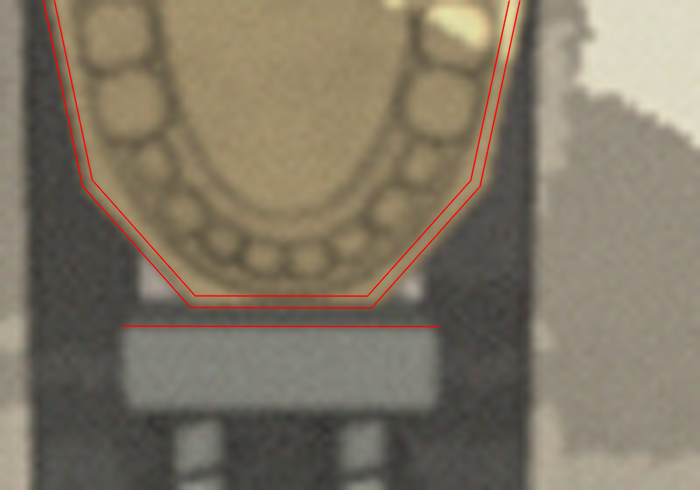

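View pics/zd.png

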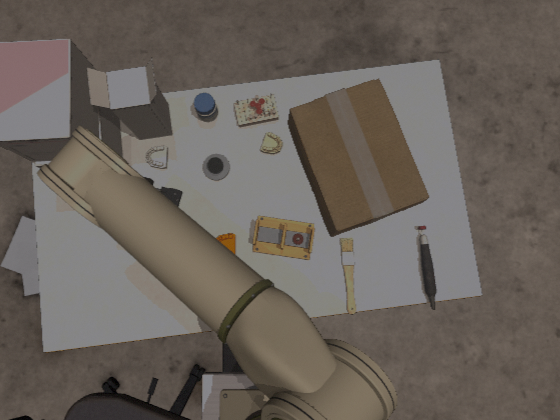

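The jaw's top front edge lies exactly where it should with the jaw closed on the front of the cast (row about 326 in the crop). The cast outline and the lip also match the seated model. The top view shows the neighbouring things unmoved and the gripper clear, so I am handing in.

```bash
python3 -c "
from bench import r
s=r.read_state();print(s['time'],s['ft_force'])
print(r.close_job())"
```

```text
26.05 [-0.16400976  0.27481561 -0.39178282]
the job is handed in; nothing more can be done
None
```

The cast is mounted in the spring clamp, and I handed the job in at about 26 s of the 58 s allowed; the hand-in reported no verdict.

- **What I did:** I took the cream cast from the rack by heel and front and set it on the rubber rest. There I let go and re-gripped it across the sides. I pushed the sprung jaw open with the cast's front, lowered it to the bed, slid it back until the heel touched the lip, let go and moved clear.
- **Last checks:** The wrist picture shows the heel flush and square on the lip, and the cast centred to within the ±1–2 mm I can measure. The outline agrees with it lying flat, and the jaw sits on the front where the seated model puts it. In the top picture the rack, grinding disc, smaller cast, white cast, brush and handpiece stand where they were. The arm hid part of the orange cast there and all of the blue one. The orange one looks in place in the scene picture. I did not re-check the blue one after seating, though the arm never went near it.
- **Disagreements:** The side grip read about 56 mm where 58 mm was expected. The cast also tipped slightly nose-up in the grip while it was being lowered. It levelled when I pressed it onto the bed, where the wrist force reached 13 N.

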